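# Set and clamp the travel stop of a syringe pump

### The job

Set the travel stop of the syringe pump: push the blue stop block along its guide rods until its red pointer stands at the orange tab, without moving the tab. Then take the red T-handled hex key from its stand, fit it into the screw hidden in the bore on top of the block, turning it until it drops fully in, and tighten the screw clockwise to its stop. Leave the key standing in the screw with the pointer still at the tab, and do not disturb the beaker.

Things in the scene. Friction and masses are not known exactly. Their poses are not given: they have to be found in the camera images.
- pump: Syringe pump fixed to the table: a track with two guide rods along its y, origin under the middle of the track. Its white body with the scale strip is on the +x side, 54 mm high. The track's fixed end plates (157 mm to either side) are 60 mm high: fingertips above 62 mm pass over them. Axes: y along the track, x across it towards the scale, z up.
- bore (a point): Centre of the bore's round mouth in the top face of the blue stop block, at height 80 mm. The block is 90 mm along the track (y), 80 mm wide (x), 50 mm high; push it on an end face, 45 mm from here along y, near its top. The bore narrows like a funnel from 32 mm across to 17 mm at 24 mm depth, where the screw's socket begins. Axes as the pump's.
- pointer (a point): Tip of the red pointer on the block's scale (+x) side, 3 mm wide, at height 59.5 mm: 59 mm along +x and 0 mm along y from the bore's centre. It must come level with the marker along y. Axes as the pump's.
- marker (a point): Centre of the orange tab (14 x 10 x 10 mm, 10 mm along the track, top at height 65 mm) on the scale strip, past the pointer's end by 4 mm. It slides stiffly if knocked: leave it. At the start it lies 30 to 115 mm from the pointer towards +y. Axes as the pump's.
- block (a joint): Position of the blue block along its track, 0 to 0.12 m, growing towards +y of the pump. About 6 N of friction; it stays where it is left.
- screw (a joint): Angle of the clamp screw in the bore: it grows as the screw is turned clockwise seen from above; 0 to 0.75 rad, a hard stop at 0.75. It starts loose between 0 and 0.3; it is tight above 0.6. Turning takes about 0.1 Nm.
- socket (a point): Centre of the mouth of the screw's hexagon socket, on the bore's axis, 24 mm below its mouth (height 56 mm); 15 mm across flats, 16 mm deep. Axes as the pump's; how the flats stand is not known (it differs each time): rest the key on the socket's rim, turn it up to 60 degrees under light pressure, and it drops in.
- key_bar (a point): Centre of the red cross bar of the loose T-handled hex key (0.1 to 0.2 kg): 84 mm along its x, 14 mm wide along y, 16 mm high. The shank hangs from its middle, its tip 83 mm below this point; z is up along the shank. The key stands upright in a hole 36 mm deep, so lift it 40 mm to free it.
- key_tip (a point): Centre of the lower end of the key's hexagonal shank (14 mm across flats, 76 mm long). Same axes as key_bar. Fully home in the screw it lies 16 mm below the socket's mouth, at world height 40 mm.
- stand: Grey block that holds the key, 64 x 64 x 44 mm high, fixed to the table, origin under its centre; one round hole in the middle.
- beaker: Empty glass beaker, 70 mm across, 85 mm high, origin under its centre. Leave alone.
Things that resemble listed ones, but are neither listed nor needed, are in the scene too. Of the things like the part that bears key_bar, leave any that is green or purple; of the rest the larger one is meant.

How it is judged (in metres and radians):
On the way, in this order (a step that is already met when the one before it is completed fails the run):
1. the pointer stands at the orange tab (within 5 mm along the track) and the block is still (y of pointer in the frame of marker between -0.005 and 0.005 m and velocity of joint block between -0.01 and 0.01 m/s), for 0.2 s.
2. the hex key has dropped into the screw's socket (at least 12 mm deep) (z of key_tip in the frame of socket below -0.012 m and horizontal distance between key_tip and socket below 0.004 m), for 0.1 s.
3. the screw is tight (turned clockwise past 0.6 rad) with the key in it (value of joint screw above 0.6 rad and z of key_tip in the frame of socket below -0.01 m and horizontal distance between key_tip and socket below 0.004 m), for 0.1 s.
At the end, for the whole second after the job is handed in: The pointer is within 5 mm of the centre of the orange tab along the track, the screw is past 0.6 rad, and the released key stands in the socket, at least 10 mm deep and upright within 0.2 rad (all of step 3 and y of pointer in the frame of marker between -0.005 and 0.005 m and angle between key_tip's own z axis and vertical below 0.2 rad); the robot touches nothing.
It fails at once if the orange tab is pushed along by more than 4 mm (distance of marker from where it was at the start of the episode above 0.004 m).
It fails at once if the beaker is moved by more than 40 mm or tipped (distance of beaker from where it was at the start of the episode above 0.04 m or angle between beaker's own z axis and vertical above 0.5 rad).
It also fails if it takes over 66 s, if anything falls off the work surface, if the arm or the gripper's body presses on something with over 40 N, if the wrist force passes 120 N, or if a joint passes its speed limit or range.

### The arm

A 6-joint arm with a two-finger parallel gripper is mounted at the origin on the work surface. World frame = base frame: x ahead of the robot, y to its left, z up, the work surface at z = 0. Lengths are in mm, angles in rad, forces in N, time in s.
With the tool pointing down it reaches from about 275 to 750 mm from the base axis. Payload 10.2 kg.
Tool frame: the origin (TCP) lies at the very end of the fingers, on their centre line; the grasp point (between the pads) lies behind it (ctrl.grasp_offset is the z of the grasp point in the tool frame, in mm); z points along the fingers, y is the direction in which the jaws open and shut (so a half turn about z gives the same grasp; the last joint's range is limited). The gripper opens to 85 mm and grips with 20 to 120 N. Pads are 22 mm wide; open, the fingers measure 114 mm over their backs; the gripper's body (76 mm by 85 mm) begins 54 mm behind the grasp point. The pads swing forward as they close: fully open they stand 13 mm farther back than shut.
Start: joints at [-1.394, 0.313, 1.498, -0, 1.331, -0.223], TCP at [204.336, -483.609, 197.494] pointing down, gripper open.
Joint ranges: [-2.94, 2.94], [-0.97, 2.17], [0.19, 2.56], [-1.23, 4.37], [0.02, 3.11], [-2.88, 2.88]. Speed limits (rad/s): [2.39, 2.39, 3.01, 3.14, 3.14, 3.14].

### API

Orientations are given as a unit quaternion [w, x, y, z].
In Python, from rig import ctrl, capture, job gives the robot as it stands. The module is installed in compiled form; this text tells all that it offers.
- The arm moves only by the tool move_arm, never from a script. Its argument "series" is a list of rows, each a list of 7 numbers: the turn, a rotation vector about the tool's x, y, z in rad, then the shift along the tool's x, y, z in cm, then the opening, from 0 (shut) to 1 (fully open). A call has 1 to 5 rows; each row is the pose to reach, as a shift and turn from the pose measured when the call began, along the tool's axes at that moment; what a row does not reach only later rows make up. A row lasts 1/12 s, in which the tool goes at most 41.7 mm and 7.16 degrees, less where a joint would pass 70% of its speed; a pose out of reach is approached as far as the arm can. A call with a gripper value outside its range is refused whole. The fingers move at their own pace and stop on an object; "grip_force" is the grip in N (left out, the last holds). Time passes only in rows, so rows that repeat a pose let the fingers close. It gives the time, the measured TCP pose, the force and the opening at its end, in the units of the state.
- ctrl.sense(): the state, without advancing time (a new reading comes with each control period).
- capture(name): name is "scene" or "top" or "wrist"; returns a dict with "frame" (420x560x3 uint8, red, green, blue), "mtx" (3x3 intrinsics, pixels), "R" (3x3) and "t" (3): a world point X has camera coordinates R X + t. Camera axes: x right, y down, z forward; pixel columns grow to the right and rows downward; lengths in mm; the calibration is good to about 2 mm. A picture is of the moment at which its call begins. There is no depth.
- job.finish_job(): hands the job in, once; it reports no verdict.
The state is a dict: "time_s": time; "joints": joint angles; "dq": joint speeds; "tau": joint torques, N m; "eef_pos": TCP position; "ee_rot": TCP orientation; "force": force on the tool from outside, world axes, zero at the start; "wrist_torque": the same for the moment, N m; "grip_width": opening from 0.0 (shut) to 1.0 (fully open).
Only numpy, scipy, OpenCV 4.12 (cv2) and the standard library are available. Lean on these libraries where they do the work, as an engineer would, in place of code of your own. Each camera call takes 0.05 s, during which the arm holds its last target.

## Working session

There is one attempt and no reset: what is moved stays moved. The work goes in short steps, Python scripts to look and compute and a tool call to move; the robot and the scene stay as the last step left them, time stands still between calls to the robot, and variables do not carry over. Pictures are saved under pics/ and viewed, and the job is handed in when it is done.

Besides the shell and the picture viewer there is one more tool, called after ">>>" as name([rows], argument=value, ...), one row to a line, values as JSON. move_arm: Moves the arm, as the interface text tells. Its arguments: {"type":"object","properties":{"series":{"type":"array","items":{"type":"array","items":{"type":"number"}}},"grip_force":{"type":"number"}},"required":["series"]}

```bash
mkdir -p pics
python3 - <<'E'
from rig import ctrl,capture
import cv2,numpy as np
print(ctrl.sense(), ctrl.grasp_offset)
for n in ["scene","top","wrist"]:
    c=capture(n); cv2.imwrite(f"pics/{n}0.png",c["frame"][:,:,::-1]); print(n,c["mtx"].tolist(),np.round(c["R"],4).tolist(),np.round(c["t"],1).tolist())
    np.savez(f"pics/{n}0.npz",**c)
E
```

```text
{'time_s': 0.0, 'joints': array([-1.39438719e+00,  3.13478802e-01,  1.49843837e+00, -2.80457269e-05,
        1.33100604e+00, -2.23408610e-01]), 'dq': array([-0.00158796,  0.00114939, -0.0005712 , -0.00050295, -0.00125001,
       -0.00089056]), 'tau': array([ 6.92815320e-04, -4.12262821e+01, -2.59744620e+01, -1.42637005e-04,
        4.15939852e-03, -4.81698095e-06]), 'eef_pos': array([ 204.27902166, -483.29726921,  196.91988783]), 'ee_rot': array([-6.65415262e-04,  9.80083798e-01,  1.98583247e-01,  2.01678251e-06]), 'force': array([ 0.40062896,  0.58772003, -0.02219201]), 'wrist_torque': array([-0.00709806,  0.01152192, -0.00435246]), 'grip_width': 0.9984344088613182} -18.700000000000003
scene [[380.37506846287266, 0.0, 282.10183320736274], [0.0, 380.37506846287266, 215.75249083892845], [0.0, 0.0, 1.0]] [[-0.4459, 0.895, 0.0144], [0.6571, 0.3383, -0.6736], [-0.6078, -0.2909, -0.7389]] [219.2, -306.3, 1178.9]
top [[470.35253219268156, 0.0, 279.22227017820336], [0.0, 470.35253219268156, 210.38416104043228], [0.0, 0.0, 1.0]] [[-0.014, -0.9998, -0.0133], [-0.9833, 0.0162, -0.1813], [0.1815, 0.0106, -0.9833]] [32.0, 549.5, 1197.6]
wrist [[299.6132258426691, 0.0, 278.75668211699616], [0.0, 299.6132258426691, 208.49324069029768], [0.0, 0.0, 1.0]] [[0.3891, -0.9212, 0.0001], [-0.8861, -0.3742, 0.2734], [-0.2518, -0.1064, -0.9619]] [-526.1, -33.9, 377.2]
```

View pics/scene0.png

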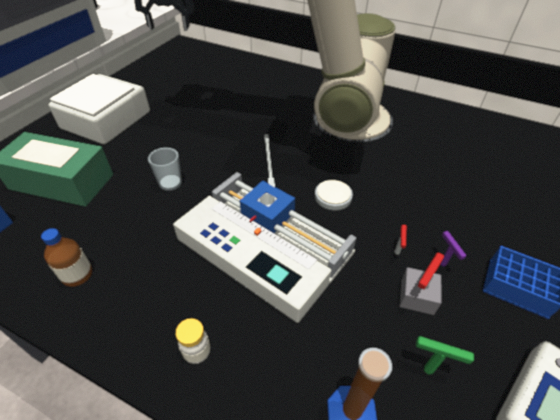

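View pics/top0.png

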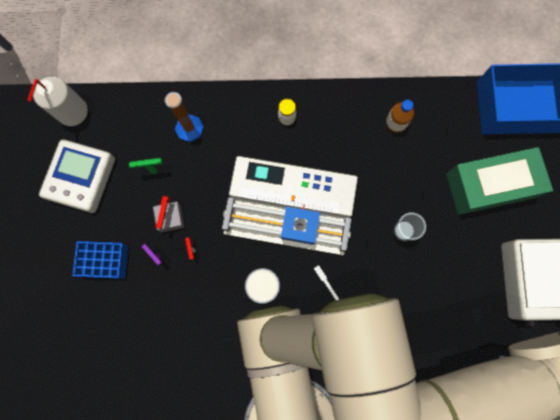

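View pics/wrist0.png

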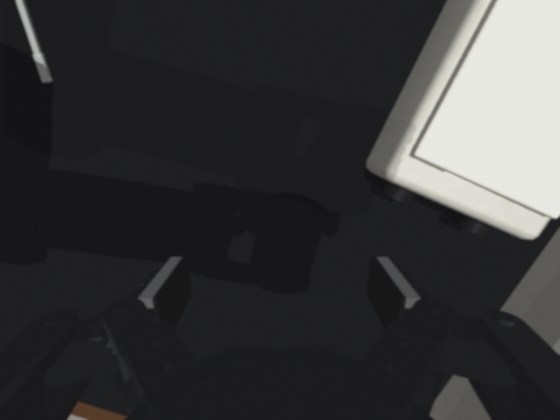

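Top view: pump around (290,205), stand with red key around (166,215), a smaller red key at (190,248), purple at (151,254), green at (145,162), beaker at (410,227). I'll enlarge these.

```bash
cat > h.py <<'E'
import numpy as np,cv2
def load(n): 
    return dict(np.load(f"pics/{n}.npz"))
def back(c,u,v,z):
    d=np.linalg.inv(c["mtx"])@np.array([u,v,1.]); R=c["R"]; o=-R.T@c["t"]; w=R.T@d
    return o+w*(z-o[2])/w[2]
def proj(c,X):
    p=c["mtx"]@(c["R"]@np.asarray(X,float)+c["t"]); return p[:2]/p[2]
def crop(n,u0,u1,v0,v1,k,out):
    f=load(n)["frame"][v0:v1,u0:u1,::-1]; cv2.imwrite(f"pics/{out}.png",cv2.resize(f,None,fx=k,fy=k,interpolation=cv2.INTER_CUBIC))
E
python3 - <<'E'
from h import *
crop("top0",215,365,150,260,5,"c1")
crop("top0",120,220,140,275,4,"c2")
crop("scene0",170,360,170,315,4,"c3")
crop("scene0",380,480,220,380,4,"c4")
c=load("top0");print("cam",-c["R"].T@c["t"]); print(back(c,168,217,44),back(c,410,227,0),back(c,300,225,80))
E
```

```text
cam [ 323.43838811   10.42537079 1277.72088479]
[538.10445342 320.79003884  44.        ] [ 507.19296189 -332.77507386    0.        ] [505.39587707 -29.62443931  80.        ]
```

View pics/c1.png

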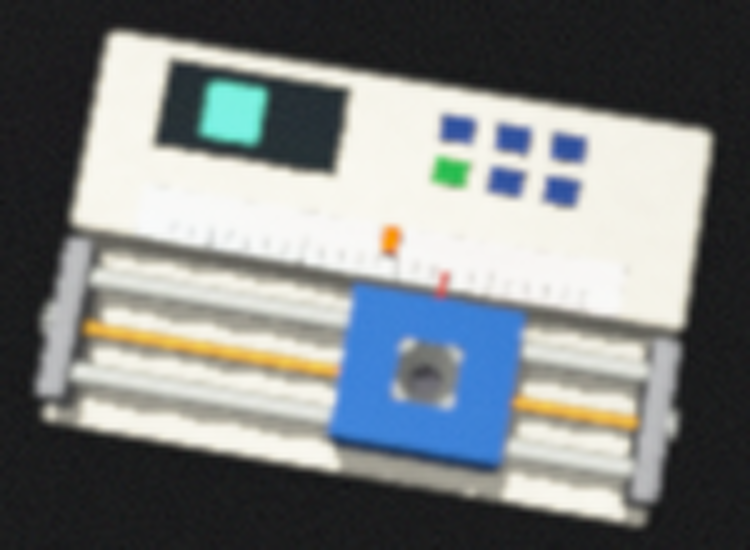

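View pics/c2.png

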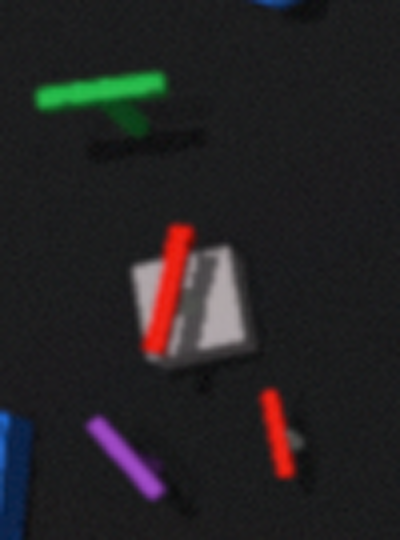

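View pics/c3.png

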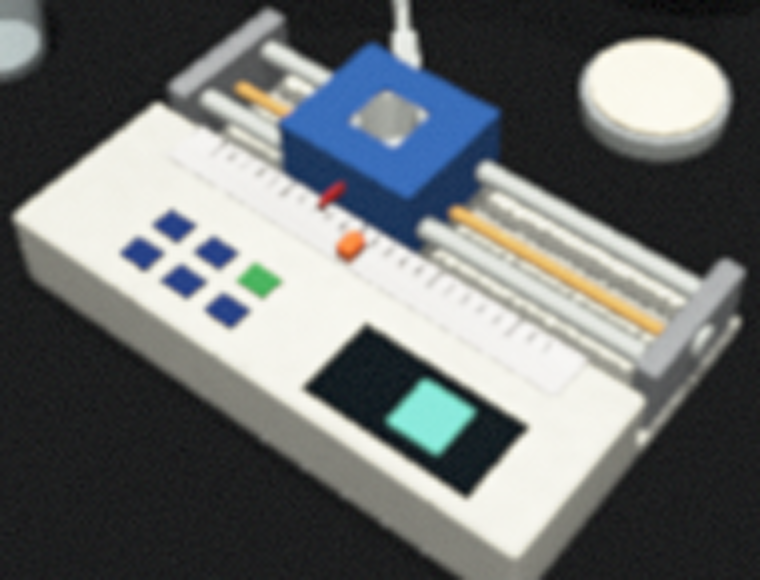

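View pics/c4.png

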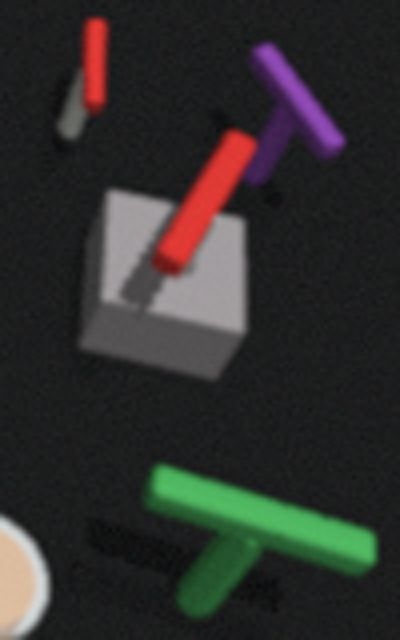

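Candidates for the key: red bar in the stand (top px 162,212; about 32 px long), a shorter red bar (189,248; about 22 px), green (145,162) and purple (151,254). The red one standing in the grey stand fits: it is the larger of the reds, and crop c2 confirms it. In c1 the tab is at (391,241), the pointer tip at (443,275) and the bore at (428,372).

Run:
```python
from h import *
t=load("top0"); s=load("scene0")
T=lambda u,v:(215+u/5,150+v/5)
K=lambda u,v:(120+u/4,140+v/4)
S=lambda u,v:(170+u/4,170+v/4)
S4=lambda u,v:(380+u/4,220+v/4)
def p(n,c,uv,z): print(n,np.round(back(c,*uv,z),1))
p("tab top T",t,T(391,232),65); p("tab S",s,S(351,240),65)
p("ptr T",t,T(446,272),59.5); p("ptr S",s,S(324,201),59.5)
p("bore T",t,T(428,373),80);p("bore S",s,S(390,117),80)
print("block corners")
for uv in [(355,285),(525,315),(500,467),(332,438)]: p("T",t,T(*uv),80)
for uv in [(372,43),(500,113),(408,197),(283,122)]: p("S",s,S(*uv),80)
print("end plates")
for uv in [(66,238),(90,238),(40,395),(64,397),(650,340),(680,342),(630,498),(658,500)]: p("T",t,T(*uv),60)
print("body")
for uv in [(107,30),(712,130),(688,328),(70,222)]: p("T",t,T(*uv),54)
print("key bar ends top face")
for uv in [(181,226),(153,352)]: p("T",t,K(*uv),95)
for uv in [(237,133),(172,262)]: p("S",s,S4(*uv),95)
print("stand")
for uv in [(132,266),(232,246),(246,346),(155,362)]: p("T",t,K(*uv),44)
for uv in [(107,190),(245,218),(245,332),(100,300)]: p("S",s,S4(*uv),44)
```

```text
tab top T [584.2 -13.9  65. ]
tab S [583.1 -11.3  65. ]
ptr T [563.3 -42.6  59.5]
ptr S [562.  -39.5  59.5]
bore T [506.4 -31.2  80. ]
bore S [508.5 -28.   80. ]
block corners
T [553.1   5.6  80. ]
T [535.9 -82.   80. ]
T [457.3 -66.9  80. ]
T [473.5  18.7  80. ]
S [461.2 -64.6  80. ]
S [478.6  23.3  80. ]
S [555.3   7.3  80. ]
S [538.1 -77.2  80. ]
end plates
T [584.9 158.2  60. ]
T [584.7 145.5  60. ]
T [501.1 171.4  60. ]
T [499.8 158.8  60. ]
T [ 525.1 -148.5   60. ]
T [ 523.8 -164.2   60. ]
T [ 442.4 -134.9   60. ]
T [ 441.1 -149.4   60. ]
body
T [700.9 137.4  54. ]
T [ 639.4 -186.9   54. ]
T [ 532.2 -169.6   54. ]
T [594.9 156.9  54. ]
key bar ends top face
T [583.  316.6  95. ]
T [501.2 332.1  95. ]
S [500.1 329.8  95. ]
S [584.2 318.2  95. ]
stand
T [567.3 362.   44. ]
T [579.9 295.1  44. ]
T [511.9 284.   44. ]
T [502.1 344.4  44. ]
S [518.6 286.5  44. ]
S [504.3 350.5  44. ]
S [567.6 362.5  44. ]
S [581.3 298.9  44. ]
```

Measured: pump yaw about −0.189 rad, bore about (507,−30), pointer-to-tab gap about 32 mm along the track, key/stand centre about (542,324). Bar length comes out at 84 mm and stand size at about 64 mm, so both agree with the given sizes. Next I write a helper for the moves.

```bash
cat > g.py <<'E'
import sys,numpy as np
from rig import ctrl
from scipy.spatial.transform import Rotation as Ro
def rot(s): q=np.array(s["ee_rot"]); return Ro.from_quat([q[1],q[2],q[3],q[0]])
def st(s=None):
    s=s or ctrl.sense(); R=rot(s).as_matrix(); th=np.arctan2(R[1,0],R[0,0])
    print("t %.2f"%s["time_s"],"pos",np.round(s["eef_pos"],1),"th %.3f"%th,"tilt %.4f"%np.arccos(-R[2,2]),"F",np.round(s["force"],1),"T",np.round(s["wrist_torque"],2),"g %.3f"%s["grip_width"],"q",np.round(s["joints"],2)); return s
def go(x,y,z,th):
    s=st(); R=rot(s); c,n=np.cos(th),np.sin(th)
    Rt=Ro.from_matrix(np.array([[c,n,0],[n,-c,0],[0,0,-1.]]))
    print("row:",np.round((R.inv()*Rt).as_rotvec(),3),np.round(R.inv().apply(np.array([x,y,z])-s["eef_pos"])/10,2))
if __name__=="__main__": 
    if len(sys.argv)>1: go(*map(float,sys.argv[1:5]))
    else: st()
E
python3 g.py 493 -104 130 1.382
```

```text
t 0.15 pos [ 204.3 -483.4  197.1] th 0.400 tilt 0.0010 F [-0.3  0.6 -0.7] T [ 0.01  0.   -0.04] g 0.999 q [-1.39  0.31  1.5   0.    1.33 -0.22]
row: [-0.001 -0.001 -0.982] [ 41.36 -23.7    6.74]
```

>>> move_arm([
  [0,0,-0.12,3.5,-2,0.3,0],
  [0,0,-0.24,7,-4,0.6,0],
  [0,0,-0.36,10.5,-6,1,0],
  [0,0,-0.48,14,-8,1.5,0],
  [0,0,-0.6,17.5,-10,2,0],
])

```text
time_s: 0.57
eef_pos: [327.3, -321.4, 176.9]
ee_rot: [-0.0, 0.876, 0.482, 0.0]
force: [1.1, 0.1, 0.0]
grip_width: 0.298
```

```bash
python3 g.py 493 -104 130 1.382
```

```text
t 0.57 pos [ 327.3 -321.4  176.9] th 1.005 tilt 0.0011 F [1.1 0.1 0. ] T [-0.06 -0.    0.04] g 0.298 q [-1.03  0.19  1.72  0.    1.24 -0.47]
row: [-0.001 -0.001 -0.377] [27.23  2.35  4.71]
```

>>> move_arm([
  [0,0,-0.1,4,0.4,0.8,0],
  [0,0,-0.2,8,0.7,1.6,0],
  [0,0,-0.3,12,1,2.4,0],
  [0,0,-0.377,16,1.4,3.2,0],
  [0,0,-0.377,20,1.8,4,0],
])

```text
time_s: 0.98
eef_pos: [450.4, -160.3, 136.7]
ee_rot: [-0.0, 0.769, 0.639, 0.0]
force: [0.8, -0.1, -0.2]
grip_width: 0.001
```

```bash
python3 g.py 493 -104 130 1.382
```

```text
t 0.98 pos [ 450.4 -160.3  136.7] th 1.386 tilt 0.0010 F [ 0.8 -0.1 -0.2] T [-0.04 -0.05 -0.01] g 0.001 q [-0.59  0.27  1.72  0.    1.15 -0.4 ]
row: [-0.    -0.001  0.004] [6.31 3.16 0.68]
```

>>> move_arm([
  [0,0,0.004,3.2,1.6,0.3,0],
  [0,0,0.004,6,3.1,0.7,0],
  [0,0,0.004,6.1,3.16,3,0],
  [0,0,0.004,6.1,3.16,3,0],
])

```text
time_s: 1.32
eef_pos: [491.5, -103.9, 103.6]
ee_rot: [-0.003, 0.77, 0.639, -0.001]
force: [-0.8, -0.0, -0.8]
grip_width: 0.0
```

```bash
cat > snap.py <<'E'
import sys,numpy as np,cv2
from rig import capture
for n in sys.argv[2:]:
    c=capture(n); np.savez(f"pics/{n}{sys.argv[1]}.npz",**c); cv2.imwrite(f"pics/{n}{sys.argv[1]}.png",c["frame"][:,:,::-1])
E
python3 snap.py 1 wrist top; python3 g.py 493 -104 66 1.382; python3 -c "
from h import *
crop('top1',215,365,150,260,5,'c5')"
```

```text
t 1.42 pos [ 492.1 -106.1  106.6] th 1.382 tilt 0.0024 F [0.1 0.3 0.5] T [-0.01 -0.05 -0.01] g -0.002 q [-0.45  0.36  1.69  0.    1.1  -0.26]
row: [-0.002 -0.001  0.   ] [0.22 0.06 4.06]
```

View pics/wrist1.png

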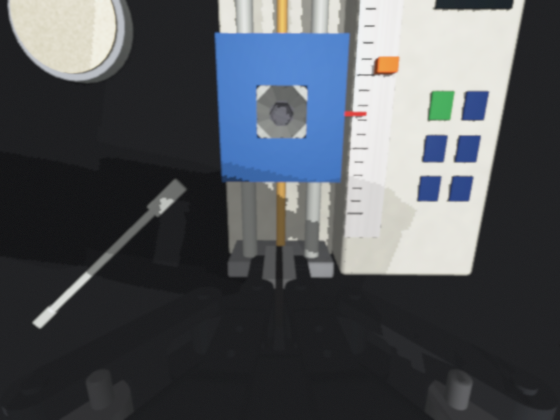

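View pics/c5.png

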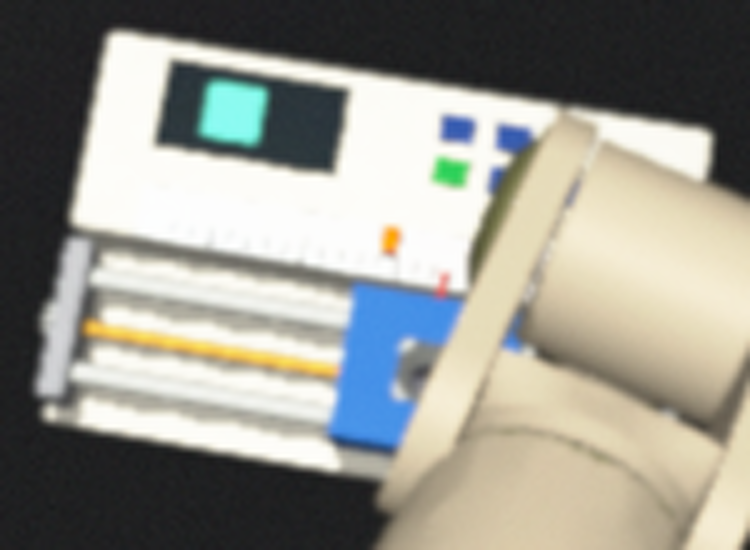

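Run:
```python
from h import *
crop("wrist1",205,420,20,200,3.7,"c6"); crop("wrist1",250,315,80,145,9,"c7")
```

```text
(no output)
```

View pics/c6.png

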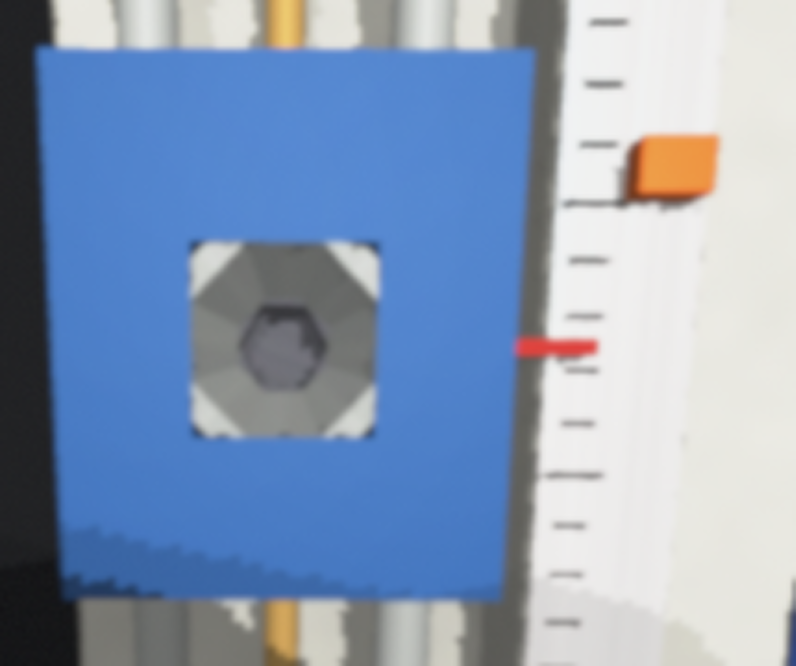

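View pics/c7.png

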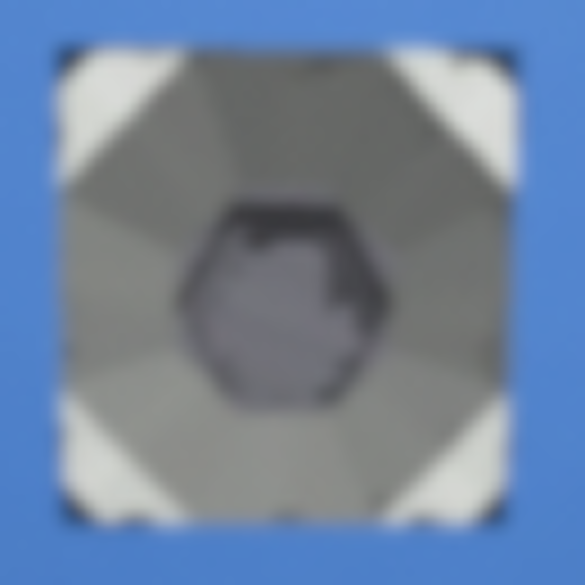

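Wrist crops: the pointer tip is at c6 (597,347), the tab's top face at (652–718, 135–195) and the bore at (284,340). The hex socket has corners on the pump's x line and flats along pump x, which will help with fitting the key. Working out distances:

Run:
```python
from h import *
w=load("wrist1"); W=lambda u,v:(205+u/3.7,20+v/3.7)
th=-0.189; ex=np.array([np.cos(th),np.sin(th)]); ey=np.array([-ex[1],ex[0]])
def p(n,uv,z):
    X=back(w,*W(*uv),z); print(n,np.round(X,1),"pump-xy",np.round([X[:2]@ex,X[:2]@ey],1))
p("ptr",(597,347),60.5)
for uv in [(652,136),(718,136),(715,192),(640,196)]: p("tab",uv,65)
p("bore",(285,340),80)
p("sock",(284,347),56)
for uv in [(36,49),(536,49),(500,598),(62,599)]: p("blk",uv,80)
a=back(w,*W(36,49),80);b=back(w,*W(62,599),80);print(np.arctan2(*(a-b)[:2]))
a=back(w,*W(536,49),80);b=back(w,*W(500,599),80);print(np.arctan2(*(a-b)[:2]))
print("cam",-w["R"].T@w["t"], proj(w,[492.3,-106,106.6]))
```

```text
ptr [566.5 -41.4  60.5] pump-xy [564.2  65.7]
tab [578.4  -8.   65. ] pump-xy [569.6 100.8]
tab [589.8 -10.1  65. ] pump-xy [581.2 100.9]
tab [588.5 -19.1  65. ] pump-xy [581.6  91.9]
tab [575.4 -17.3  65. ] pump-xy [568.4  91.2]
bore [508.9 -30.1  80. ] pump-xy [505.5  66.1]
sock [508.8 -30.5  56. ] pump-xy [505.5  65.7]
blk [477.8  20.9  80. ] pump-xy [465.4 110.3]
blk [556.4   6.1  80. ] pump-xy [545.3 110.5]
blk [539.2 -81.2  80. ] pump-xy [544.8  21.6]
blk [460.9 -66.7  80. ] pump-xy [465.2  21.1]
0.19093623556240197
0.19442686647599566
cam [506.53418497 -36.86377278 278.8239454 ] [278.13124516 242.45616979]
```

>>> move_arm([
  [0,0,0,0,0.06,2,0],
  [0,0,0,0,0.15,4,0],
  [0,0,0,0.8,0.2,4,0],
  [0,0,0,1.6,0.2,4,0],
  [0,0,0,2,0.2,4,0],
])

```text
time_s: 1.83
eef_pos: [498.4, -86.4, 68.2]
ee_rot: [-0.0, 0.771, 0.637, 0.0]
force: [0.1, -1.1, -0.5]
grip_width: -0.0
```

>>> move_arm([
  [0,0,0,0.7,0,0,0],
  [0,0,0,1.4,0,0,0],
  [0,0,0,2,0,0,0],
  [0,0,0,2.5,0,0,0],
  [0,0,0,2.5,0,0,0],
])

```text
time_s: 2.25
eef_pos: [503.3, -60.8, 68.4]
ee_rot: [-0.0, 0.77, 0.638, 0.0]
force: [0.0, 0.4, 0.6]
grip_width: 0.001
```

```bash
python3 g.py; python3 snap.py 2 wrist;python3 -c "
from h import *
crop('wrist2',205,420,20,240,2.7,'c8')"
```

```text
t 2.25 pos [503.3 -60.8  68.4] th 1.383 tilt 0.0011 F [0.  0.4 0.6] T [-0.01  0.04  0.02] g 0.001 q [-0.35  0.42  1.72  0.    1.01 -0.17]
```

View pics/wrist2.png

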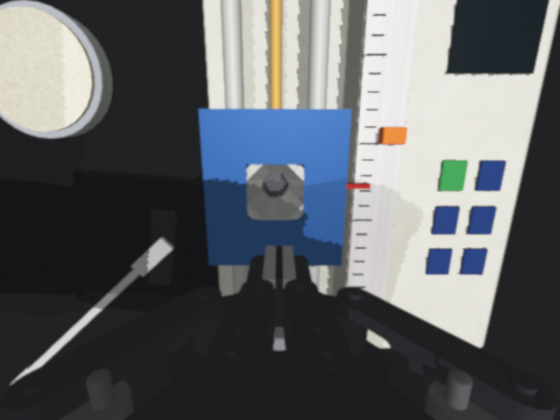

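Run:
```python
from h import *
crop("wrist2",235,415,100,275,4,"c8")
```

```text
(no output)
```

View pics/c8.png

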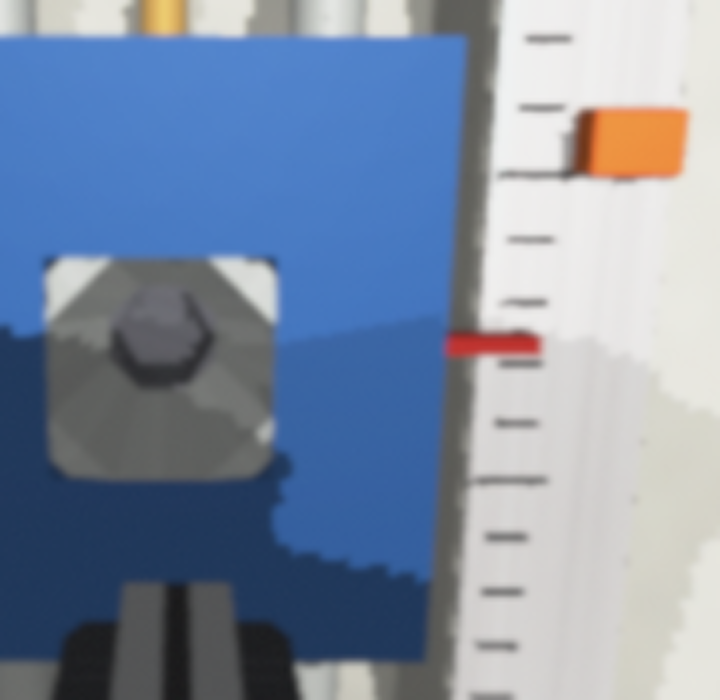

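```bash
python3 - <<'E'
from h import *
w=load("wrist2")
th=-0.189; ex=np.array([np.cos(th),np.sin(th)]); ey=np.array([-ex[1],ex[0]])
W=lambda u,v:(235+u/4,100+v/4)
tcp=np.array([503.3,-60.8,68.4])
for dy in (-11,0,11):
  for dz in (0,10,20): print(dy,dz,proj(w,tcp+np.r_[ey*dy,dz]))
def p(n,uv,z):
    X=back(w,*W(*uv),z); print(n,np.round(X,1),"pump-xy",np.round([X[:2]@ex,X[:2]@ey],1))
p("ptr",(541,346),60.5)
for uv in [(597,110),(688,110),(682,177),(590,173)]: p("tab",uv,65)
p("bore",(162,366),80)
p("edge",(425,660),80);p("edge",(466,37),80)
E
python3 g.py
```

```text
-11 0 [276.30846836 253.83116493]
-11 10 [276.19735585 260.78211716]
-11 20 [276.07375473 268.51432964]
0 0 [276.28974768 237.64227819]
0 10 [276.17573937 243.83504392]
0 20 [276.04868741 250.73632207]
11 0 [276.27041529 220.92439807]
11 10 [276.15337767 226.30372191]
11 20 [276.02270555 232.3097192 ]
ptr [566.6 -41.3  60.5] pump-xy [564.2  65.8]
tab [576.9  -7.1  65. ] pump-xy [568.  101.4]
tab [589.8  -9.6  65. ] pump-xy [581.1 101.4]
tab [588.2 -18.9  65. ] pump-xy [581.3  91.9]
tab [575.1 -15.8  65. ] pump-xy [567.8  92.5]
bore [509.  -29.2  80. ] pump-xy [505.4  67. ]
edge [539.2 -80.9  80. ] pump-xy [544.8  21.9]
edge [556.    6.3  80. ] pump-xy [545.  110.7]
t 2.30 pos [503.2 -61.4  68.3] th 1.383 tilt 0.0009 F [-1.  -0.4 -0.7] T [ 0.04 -0.05  0.06] g -0.002 q [-0.35  0.42  1.72  0.    1.01 -0.17]
```

Run:
```python
from h import *
import numpy as np
o=[]
for n in ("wrist1","wrist2"):
    f=load(n)["frame"][200:330,200:360,::-1].astype(float); f=255*(f/255)**0.5
    o.append(cv2.resize(f.astype(np.uint8),None,fx=2.4,fy=2.4,interpolation=cv2.INTER_CUBIC))
cv2.imwrite("pics/c9.png",np.hstack(o))
```

```text
(no output)
```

View pics/c9.png

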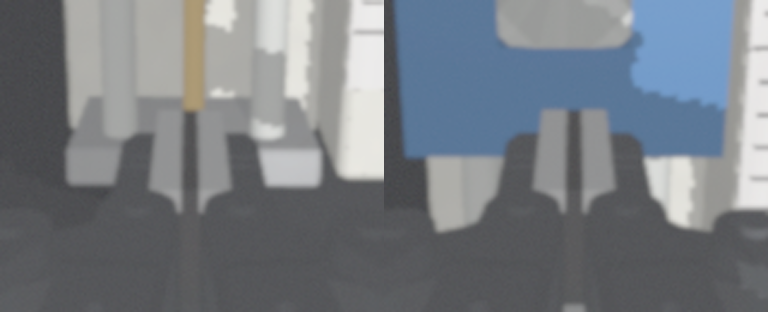

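The block has not moved: the pointer still reads between the same ticks, yet the TCP reads past the face. I'll check this from the scene camera before pushing further.

```bash
python3 snap.py 3 scene top; python3 -c "
from h import *
crop('scene3',190,370,120,300,4,'c10')
crop('top3',215,365,150,260,5,'c10t')"; python3 g.py
```

```text
t 2.40 pos [503.1 -61.9  68.2] th 1.382 tilt 0.0009 F [1.  0.6 0.3] T [ 0.02 -0.01 -0.  ] g -0.002 q [-0.35  0.42  1.72  0.    1.01 -0.17]
```

View pics/c10.png

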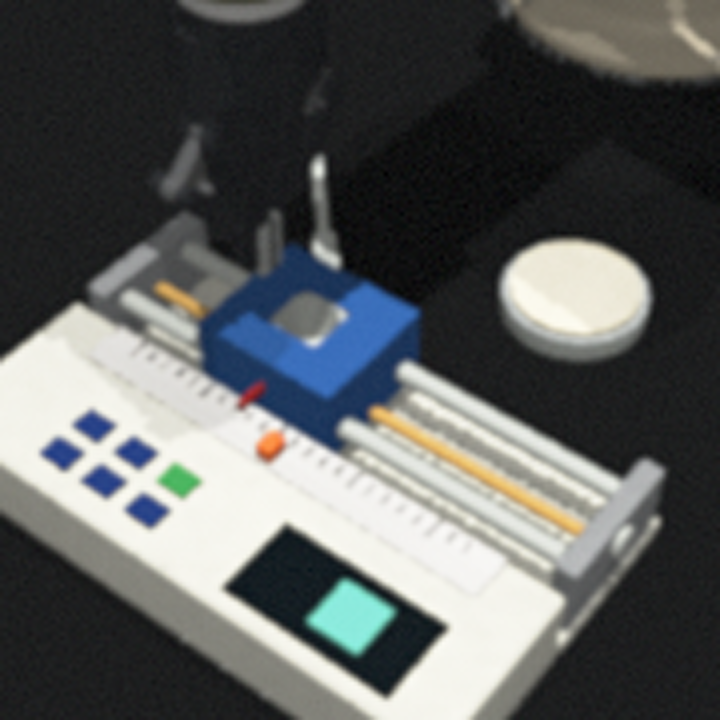

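View pics/c10t.png

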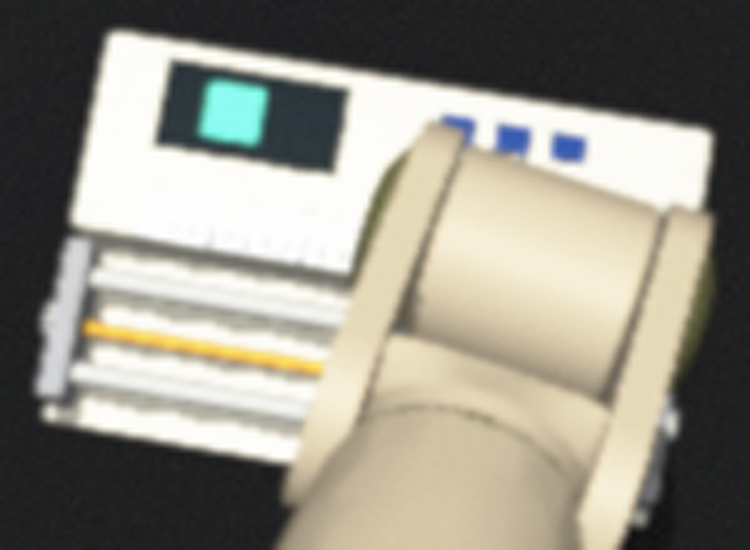

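```bash
python3 - <<'E'
from h import *
s=load("scene3")
for X in [(503.1,-61.9,68.2),(503.1,-61.9,80),(503.1,-61.9,88),(503.1,-61.9,100),(500.7,-74,80),(500.7,-74,100)]:
    u,v=proj(s,X); print(X,((u-190)*4,(v-120)*4))
t=load("scene3")
for uv in [(203,330),(290,248),(420,312),(325,395)]: print(np.round(back(s,190+uv[0]/4,120+uv[1]/4,80),1))
E
python3 -c "
from h import *
f=load('scene3')['frame'][160:220,230:300,::-1].astype(float)
f=(255*(f/255)**.6).astype('uint8')
cv2.imwrite('pics/c11.png',cv2.resize(f,None,fx=10,fy=10,interpolation=cv2.INTER_CUBIC))"
```

```text
(503.1, -61.9, 68.2) (np.float64(260.7096286935064), np.float64(305.89800520595963))
(503.1, -61.9, 80) (np.float64(259.89244710355274), np.float64(290.55311570973606))
(503.1, -61.9, 88) (np.float64(259.328613239564), np.float64(279.96554442386287))
(503.1, -61.9, 100) (np.float64(258.4675676025364), np.float64(263.79698371002723))
(500.7, -74, 80) (np.float64(242.7970001237303), np.float64(280.79567184558766))
(500.7, -74, 100) (np.float64(241.07346048599015), np.float64(254.0261605922583))
[543.3 -74.1  80. ]
[465.4 -63.6  80. ]
[477.9  23.   80. ]
[554.8   5.3  80. ]
```

View pics/c11.png

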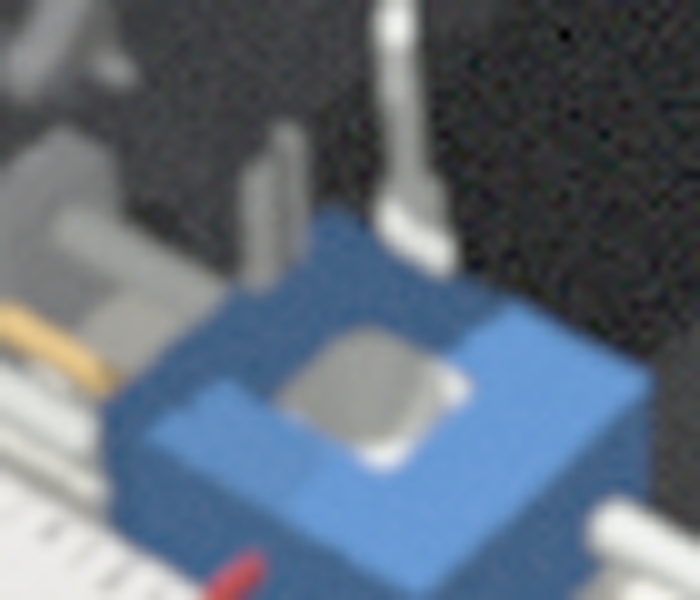

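Run:
```python
from h import *
w=load("wrist2");s=load("scene3")
P=[c["mtx"]@np.c_[c["R"],c["t"]] for c in (w,s)]
for a in [(279,246),(279,243)]:
  for b in [(256.7,188),(257.5,187.5)]:
    X=cv2.triangulatePoints(P[0],P[1],np.array(a,float),np.array(b,float)).ravel();X=X[:3]/X[3]
    print(np.round(X,1),proj(w,X),proj(s,X))
```

```text
[506.4 -54.4  99.7] [279.48856772 247.4809487 ] [256.90743689 188.11088262]
[506.6 -52.7 102.2] [279.11616843 246.35753929] [257.54917764 187.52644457]
[506.9 -53.6 100.1] [280.09433315 246.14104985] [257.14414747 188.22754275]
[507.  -51.9 102.6] [279.69375614 245.02111367] [257.78067608 187.64468954]
```

The images disagree with the reported TCP. The visible fingertips triangulate about 25–30 mm higher than the TCP reading, and there is no contact force where the block should be. I'll settle it by touching the block's top (80 mm) gently.

>>> move_arm([
  [0,0,0,-0.2,0,0.2,0],
  [0,0,0,-0.3,0,0.4,0],
  [0,0,0,-0.3,0,0.6,0],
  [0,0,0,-0.3,0,0.6,0],
])

```text
time_s: 2.73
eef_pos: [502.2, -65.0, 61.7]
ee_rot: [-0.001, 0.771, 0.637, 0.0]
force: [0.7, 0.7, 0.5]
grip_width: 0.005
```

```bash
python3 g.py; python3 snap.py 4 wrist scene; python3 -c "
from h import *
f=load('scene4')['frame'][160:220,230:300,::-1].astype(float)
f=(255*(f/255)**.6).astype('uint8')
a=cv2.resize(f,None,fx=5.7,fy=5.7,interpolation=cv2.INTER_CUBIC)
f=load('wrist4')['frame'][190:290,220:340,::-1].astype(float)
f=(255*(f/255)**.6).astype('uint8')
b=cv2.resize(f,(399,342),interpolation=cv2.INTER_CUBIC)
cv2.imwrite('pics/c12.png',np.hstack([a,b]))"
```

```text
t 2.73 pos [502.2 -65.   61.7] th 1.382 tilt 0.0016 F [0.7 0.7 0.5] T [ 0.02 -0.01 -0.  ] g 0.005 q [-0.36  0.43  1.72  0.    0.99 -0.17]
```

View pics/c12.png

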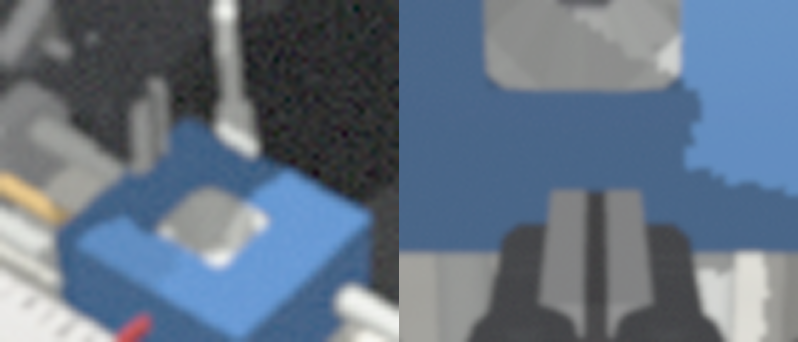

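>>> move_arm([
  [0,0,0,0,0,0.2,0],
  [0,0,0,0,0,0.4,0],
  [0,0,0,0,0,0.4,0],
])

```text
time_s: 3.08
eef_pos: [502.2, -64.8, 57.6]
ee_rot: [-0.001, 0.771, 0.637, 0.0]
force: [-0.1, -0.3, 0.4]
grip_width: 0.001
```

>>> move_arm([
  [0,0,0,0,0,0.2,0],
  [0,0,0,0,0,0.4,0],
  [0,0,0,0,0,0.4,0],
])

```text
time_s: 3.33
eef_pos: [502.0, -64.7, 53.2]
ee_rot: [-0.001, 0.771, 0.637, -0.0]
force: [-0.3, 0.5, 0.1]
grip_width: -0.0
```

```bash
python3 snap.py 5 wrist scene; python3 -c "
from h import *
f=load('scene5')['frame'][160:220,230:300,::-1].astype(float)
f=(255*(f/255)**.6).astype('uint8')
a=cv2.resize(f,None,fx=5.7,fy=5.7,interpolation=cv2.INTER_CUBIC)
f=load('wrist5')['frame'][190:290,220:340,::-1].astype(float)
f=(255*(f/255)**.6).astype('uint8')
b=cv2.resize(f,(399,342),interpolation=cv2.INTER_CUBIC)
cv2.imwrite('pics/c13.png',np.hstack([a,b]))"
```

```text
(no output)
```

View pics/c13.png

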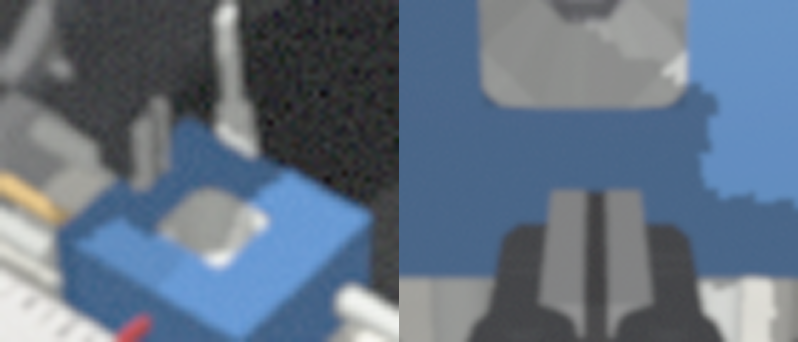

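Run:
```python
from h import *
w=load("wrist5");s=load("scene5")
P=[c["mtx"]@np.c_[c["R"],c["t"]] for c in (w,s)]
print(np.round(back(s,255.4,193,80),1))
a=(220+195/3.325,190+190/3.42)
for b in [(255.4,193),(256,192.5)]:
    X=cv2.triangulatePoints(P[0],P[1],np.array(a,float),np.array(b,float)).ravel();X=X[:3]/X[3]
    print(np.round(X,1),proj(w,X)-a,proj(s,X)-b)
```

```text
[503.7 -60.5  80. ]
[504.8 -59.3  81.2] [0.44732918 1.36431648] [0.19137216 0.10237062]
[505.  -57.9  83.7] [0.21816123 0.6718279 ] [0.09274652 0.049795  ]
```

The tip now triangulates at z≈82 with the TCP reading 53, an offset of about 29 mm. Next are fine touch steps.

>>> move_arm([
  [0,0,0,0,0,0.1,0],
  [0,0,0,0,0,0.2,0],
  [0,0,0,0,0,0.2,0],
])

```text
time_s: 3.68
eef_pos: [502.1, -64.7, 51.4]
ee_rot: [-0.001, 0.771, 0.637, -0.0]
force: [1.1, 0.6, -0.0]
grip_width: -0.001
```

>>> move_arm([
  [0,0,0,0,0,0.1,0],
  [0,0,0,0,0,0.2,0],
  [0,0,0,0,0,0.2,0],
])

```text
time_s: 3.93
eef_pos: [502.0, -64.7, 49.2]
ee_rot: [-0.001, 0.771, 0.637, -0.0]
force: [-0.2, 0.4, -0.4]
grip_width: -0.006
```

>>> move_arm([
  [0,0,0,0,0,0.1,0],
  [0,0,0,0,0,0.2,0],
  [0,0,0,0,0,0.2,0],
])

```text
time_s: 4.18
eef_pos: [501.9, -64.7, 47.0]
ee_rot: [-0.001, 0.771, 0.637, -0.0]
force: [0.5, 0.1, -0.5]
grip_width: -0.0
```

>>> move_arm([
  [0,0,0,0,0,0.1,0],
  [0,0,0,0,0,0.2,0],
  [0,0,0,0,0,0.2,0],
])

```text
time_s: 4.43
eef_pos: [502.1, -64.7, 46.2]
ee_rot: [-0.001, 0.771, 0.637, -0.0]
force: [-4.7, 0.9, 13.4]
grip_width: -0.002
```

Contact at TCP z ≈ 46.7 means the fingertips are about 33 mm above the reported TCP. I'll use that measured offset from here. Next: lift, back off behind the face, and lower the true tip to about 67 (TCP 34).

>>> move_arm([
  [0,0,0,0,0,-0.7,0],
  [0,0,0,-1.2,0,-0.7,0],
  [0,0,0,-2.5,-0.1,-0.7,0],
  [0,0,0,-3,-0.2,-0.7,0],
  [0,0,0,-3,-0.2,-0.5,0],
])

```text
time_s: 4.85
eef_pos: [494.3, -95.2, 51.3]
ee_rot: [-0.001, 0.771, 0.637, -0.0]
force: [-1.0, -0.6, 0.5]
grip_width: -0.001
```

```bash
python3 g.py 497.5 -92.6 34 1.382
```

```text
t 4.85 pos [494.3 -95.2  51.3] th 1.380 tilt 0.0014 F [-1.  -0.6  0.5] T [-0.02 -0.04  0.05] g -0.001 q [-0.42  0.44  1.74  0.    0.97 -0.23]
row: [-0.001 -0.001 -0.002] [0.32 0.26 1.73]
```

>>> move_arm([
  [0,0,0,0,0.2,0.9,0],
  [0,0,0,0,0.2,1.7,0],
  [0,0,0,0.5,0.2,1.7,0],
  [0,0,0,0.9,0.2,1.7,0],
  [0,0,0,0.9,0.2,1.7,0],
])

```text
time_s: 5.27
eef_pos: [498.1, -85.6, 34.1]
ee_rot: [-0.001, 0.771, 0.637, -0.0]
force: [0.2, 0.5, 0.8]
grip_width: 0.0
```

>>> move_arm([
  [0,0,0,0.4,0,0,0],
  [0,0,0,0.8,0,0,0],
  [0,0,0,1.2,0,0,0],
  [0,0,0,1.6,0,0,0],
  [0,0,0,1.6,0,0,0],
])

```text
time_s: 5.68
eef_pos: [501.3, -69.8, 34.3]
ee_rot: [-0.0, 0.77, 0.637, -0.0]
force: [0.2, -1.7, -1.5]
grip_width: 0.002
```

```bash
python3 g.py; python3 snap.py 6 wrist; python3 -c "
from h import *
crop('wrist6',200,420,100,290,3.6,'c14')"
```

```text
t 5.68 pos [501.3 -69.8  34.3] th 1.382 tilt 0.0009 F [ 0.2 -1.7 -1.5] T [-0.31 -0.07 -0.  ] g 0.002 q [-0.37  0.47  1.75 -0.    0.93 -0.18]
```

View pics/c14.png

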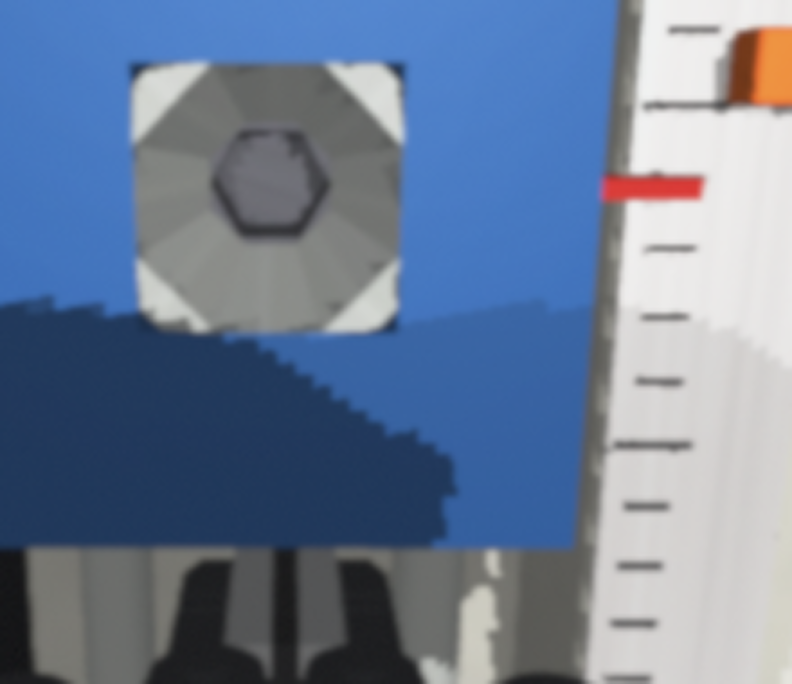

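```bash
python3 -c "
from h import *
crop('wrist6',350,450,90,180,7,'c15')"
```

```text
(no output)
```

View pics/c15.png

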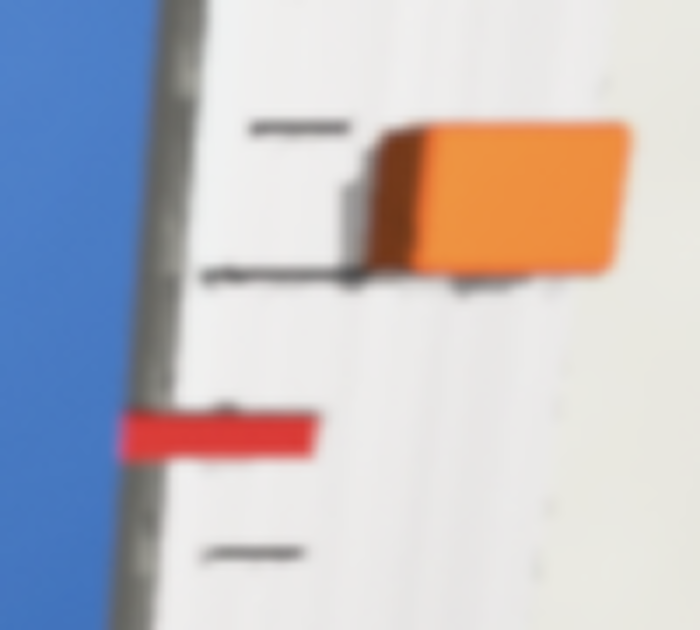

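```bash
cat > gap.py <<'E'
from h import *
th=-0.189; ex=np.array([np.cos(th),np.sin(th)]); ey=np.array([-ex[1],ex[0]])
def gap(n,ox,oy,k,ptr,tabs,tabz=65):
    w=load(n); f=lambda uv,z:back(w,ox+uv[0]/k,oy+uv[1]/k,z)[:2]@ey
    p=f(ptr,60.5); t=[f(a,tabz) for a in tabs]; print("ptr",round(p,1),"tab",np.round(t,1),"gap",np.mean(t)-p)
E
python3 - <<'E'
from gap import *
gap("wrist6",350,90,7,(315,436),[(430,124),(630,124),(612,273),(415,273)])
E
```

```text
ptr 80.9 tab [101.4 101.4  92.   92. ] gap 15.839100044781532
```

>>> move_arm([
  [0,0,0,0.4,0,0,0],
  [0,0,0,0.8,0,0,0],
  [0,0,0,1.1,0,0,0],
  [0,0,0,1.35,0,0,0],
  [0,0,0,1.35,0,0,0],
])

```text
time_s: 6.15
eef_pos: [503.9, -56.5, 34.3]
ee_rot: [-0.0, 0.77, 0.638, -0.0]
force: [-0.8, -3.4, -2.2]
grip_width: 0.002
```

```bash
python3 g.py; python3 snap.py 7 wrist;  python3 -c "
from h import *
crop('wrist7',350,450,110,200,7,'c16')"
```

```text
t 6.15 pos [503.9 -56.5  34.3] th 1.383 tilt 0.0008 F [-0.8 -3.4 -2.2] T [-0.52  0.04  0.  ] g 0.002 q [-0.34  0.47  1.74 -0.    0.93 -0.15]
```

View pics/c16.png

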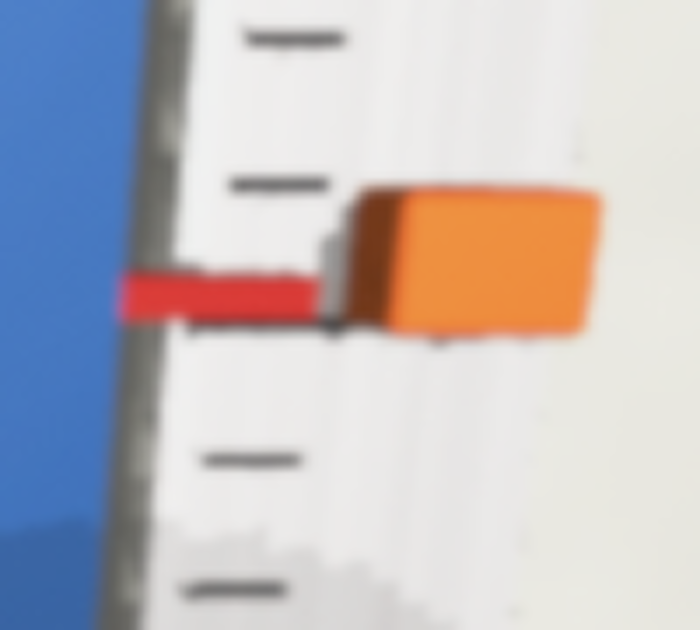

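Run:
```python
from gap import *
gap("wrist7",350,110,7,(318,299),[(405,188),(602,190),(584,334),(390,334)])
```

```text
ptr 94.2 tab [101.9 101.8  92.2  92.2] gap 2.8924510092108733
```

>>> move_arm([
  [0,0,0,0.1,0,0,0],
  [0,0,0,0.2,0,0,0],
  [0,0,0,0.25,0,0,0],
  [0,0,0,0.25,0,0,0],
])

```text
time_s: 6.53
eef_pos: [504.3, -54.4, 34.3]
ee_rot: [-0.0, 0.77, 0.638, -0.0]
force: [-2.0, -4.1, -3.1]
grip_width: 0.001
```

```bash
python3 g.py; python3 snap.py 8 wrist;  python3 -c "
from h import *
crop('wrist8',350,450,110,200,7,'c17')"
```

```text
t 6.53 pos [504.3 -54.4  34.3] th 1.383 tilt 0.0009 F [-2.  -4.1 -3.1] T [-0.87  0.12 -0.04] g 0.001 q [-0.34  0.47  1.74 -0.    0.93 -0.15]
```

View pics/c17.png

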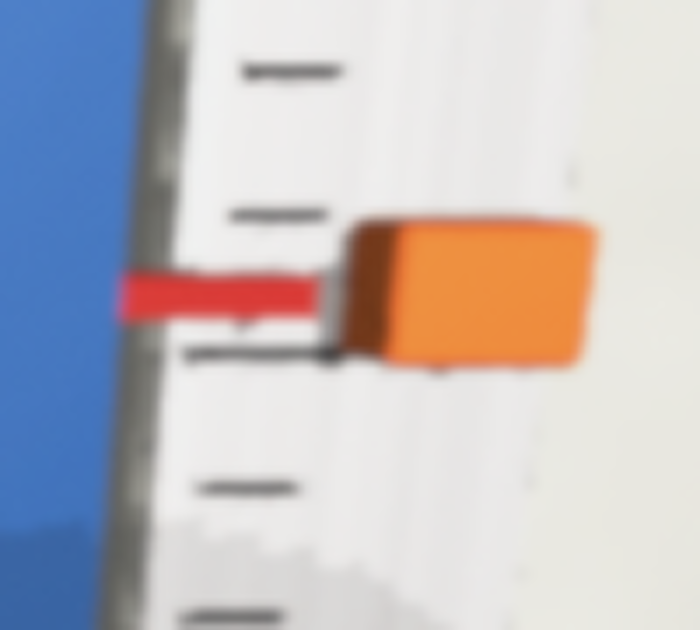

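Run:
```python
from gap import *
gap("wrist8",350,110,7,(318,298),[(405,221),(598,222),(580,366),(385,366)])
crop("wrist8",220,330,90,200,6,"c18")
```

```text
ptr 96.4 tab [101.9 101.9  92.2  92.2] gap 0.6695560137674192
```

View pics/c18.png

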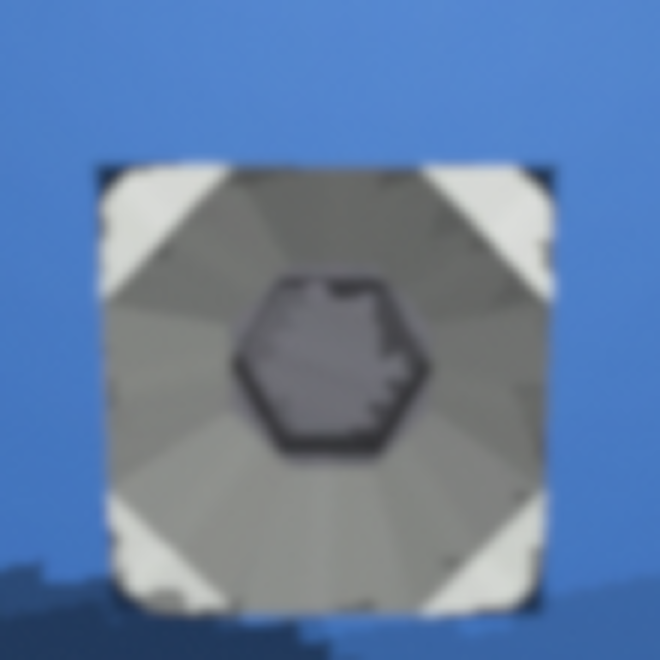

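>>> move_arm([
  [0,0,0,-0.3,0,0,0],
  [0,0,0,-1,0,0,0],
  [0,0,0,-2,0,0,0],
  [0,0,0,-2,0,-4,0.5],
  [0,0,0,-2,0,-8,1],
])

```text
time_s: 7.0
eef_pos: [499.2, -74.6, 114.0]
ee_rot: [-0.002, 0.771, 0.637, -0.001]
force: [1.0, -0.4, -0.0]
grip_width: 0.272
```

Pointer–tab gap is 0.7 mm. In c18 the socket hexagon is at (332,367) with corners on the pump-x line. Going to the key.

```bash
python3 - <<'E'
from gap import *
w=load("wrist8")
for uv,z in [((326,388),80),((332,367),56),((332,366),54)]:
    X=back(w,220+uv[0]/6,90+uv[1]/6,z); print(np.round(X,1),X[:2]@ex,X[:2]@ey)
a=back(w,220+232/6,90+367/6,56);b=back(w,220+432/6,90+367/6,56); print("hex corner dir",np.arctan2(*(b-a)[1::-1]),np.linalg.norm(b-a))
E
python3 g.py 542 324 130 2.957
```

```text
[514.4   0.7  80. ] 505.1606558225241 97.31513442758067
[514.5  -0.   56. ] 505.3288017483807 96.63310026887244
[ 5.144e+02 -1.000e-01  5.400e+01] 505.30710613064565 96.53740937552375
hex corner dir -0.18852578450951032 16.829990290952303
t 7.00 pos [499.2 -74.6 114. ] th 1.381 tilt 0.0056 F [ 1.  -0.4 -0. ] T [-0.05  0.02  0.02] g 0.272 q [-0.38  0.36  1.67 -0.    1.12 -0.19]
row: [-0.004 -0.005 -1.576] [39.96 -3.32 -1.54]
```

>>> move_arm([
  [0,0,-0.12,4,-0.3,-1,1],
  [0,0,-0.24,8,-0.6,-1.5,1],
  [0,0,-0.36,12,-1,-1.5,1],
  [0,0,-0.48,16,-1.3,-1.5,1],
  [0,0,-0.6,20,-1.7,-1.5,1],
])

```text
time_s: 7.42
eef_pos: [520.4, 126.2, 129.7]
ee_rot: [-0.003, 0.546, 0.838, -0.0]
force: [0.5, -1.5, 0.6]
grip_width: 0.978
```

```bash
python3 g.py 542 324 130 2.957
```

```text
t 7.42 pos [520.4 126.2 129.7] th 1.986 tilt 0.0052 F [ 0.5 -1.5  0.6] T [ 0.01 -0.02 -0.02] g 0.978 q [ 0.02  0.4   1.56  0.    1.19 -0.4 ]
row: [-0.001 -0.005 -0.971] [17.22  9.97  0.  ]
```

>>> move_arm([
  [0,0,-0.12,3.4,2,0,1],
  [0,0,-0.24,6.8,4,0,1],
  [0,0,-0.36,10.2,6,0,1],
  [0,0,-0.48,13.6,8,0,1],
  [0,0,-0.6,17.2,10,0,1],
])

```text
time_s: 7.83
eef_pos: [542.7, 325.0, 130.2]
ee_rot: [-0.003, 0.271, 0.962, 0.001]
force: [0.9, 0.1, 0.8]
grip_width: 0.994
```

>>> move_arm([
  [0,0,-0.12,0,0,0,1],
  [0,0,-0.24,0,0,0,1],
  [0,0,-0.36,0,0,0,1],
  [0,0,-0.365,0,0,0,1],
])

```text
time_s: 8.17
eef_pos: [543.0, 324.6, 130.0]
ee_rot: [-0.003, 0.09, 0.996, 0.001]
force: [-0.2, 0.5, 0.6]
grip_width: 0.996
```

```bash
python3 g.py 542 324 130 2.957;  python3 snap.py 9 wrist top; python3 -c "
from h import *
crop('top9',205,365,150,260,5,'c19')"
```

```text
t 8.17 pos [543.  324.6 130. ] th 2.961 tilt 0.0057 F [-0.2  0.5  0.6] T [-0.   -0.02 -0.  ] g 0.996 q [ 0.35  0.61  1.23  0.    1.31 -1.04]
row: [ 0.002 -0.005  0.004] [ 0.09 -0.08  0.  ]
```

View pics/wrist9.png

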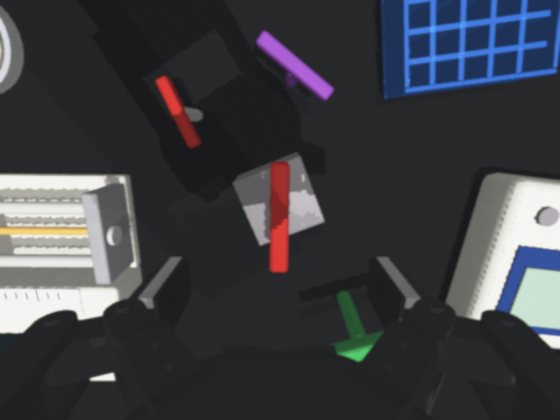

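View pics/c19.png

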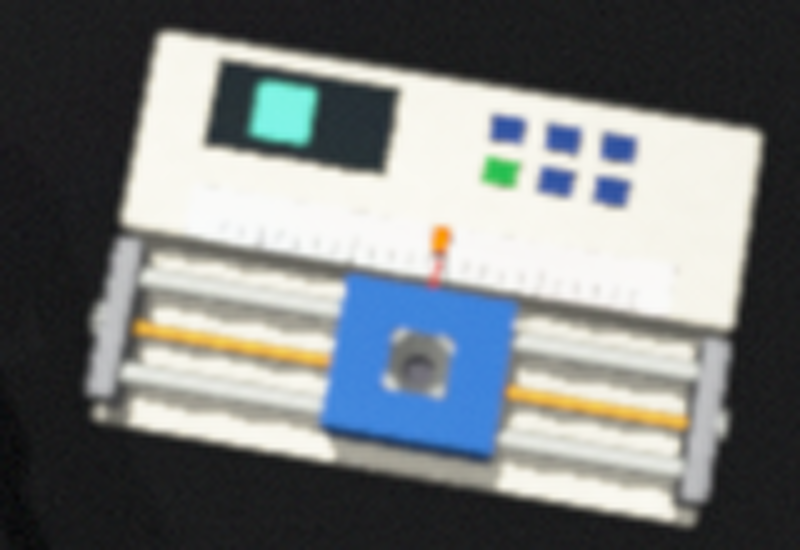

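Wrist view: the red key bar runs from (280,163) to (279,271), parallel to the tool's x, over the grey stand. The top view shows the pointer at the tab. Measuring the bar against the TCP.

Run:
```python
from h import *
from rig import ctrl
crop('wrist9',225,335,140,285,4,'c20')
w=load("wrist9"); t=load("top9")
for z in (95,99):
  a=back(w,280,163,z);b=back(w,279.3,271,z); print(z,np.round(a,1),np.round(b,1),np.round((a+b)/2,1),np.linalg.norm(a-b),np.arctan2(*(b-a)[1::-1]))
print(back(t,145,162,85),back(t,151,254,60),back(t,190,248,60))
```

```text
95 [502.5 332.3  95. ] [584.4 316.9  95. ] [543.4 324.6  95. ] 83.382800449076 -0.1861747106791233
99 [502.  332.4  99. ] [582.4 317.2  99. ] [542.2 324.8  99. ] 81.79822893442102 -0.1861747106791238
[679.26498238 375.63414209  85.        ] [438.48922164 358.24486998  60.        ] [452.5521013  256.98699422  60.        ]
```

View pics/c20.png

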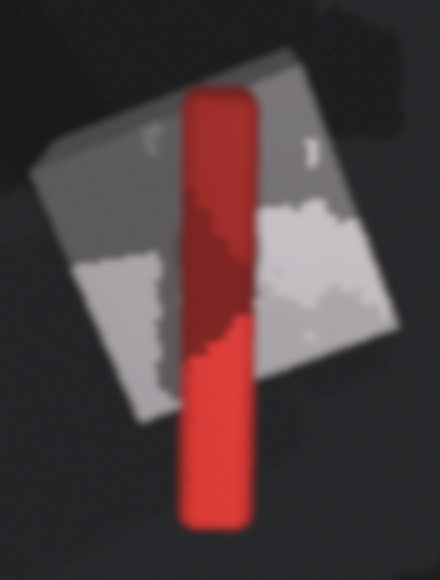

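>>> move_arm([
  [0,-0.005,0.004,0,0,3,1],
  [0,-0.005,0.004,0,0,6,1],
  [0,-0.005,0.004,0,0,8.6,0.8],
  [0,-0.005,0.004,0,0,8.6,0.4],
  [0,-0.005,0.004,0,0,8.6,0],
], grip_force=60)

```text
time_s: 8.68
eef_pos: [542.4, 324.2, 44.0]
ee_rot: [-0.001, 0.098, 0.995, 0.001]
force: [0.4, -0.1, 1.0]
grip_width: 0.606
```

>>> move_arm([
  [0,0,0,0,0,0,0],
  [0,0,0,0,0,0,0],
  [0,0,0,0,0,0,0],
  [0,0,0,0,0,0,0],
])

```text
time_s: 9.02
eef_pos: [543.4, 324.6, 46.0]
ee_rot: [0.001, 0.098, 0.995, 0.001]
force: [0.3, 0.1, 6.2]
grip_width: 0.149
```

```bash
python3 g.py;  python3 snap.py 10 wrist scene; python3 -c "
from h import *
crop('scene10',360,500,190,330,4.2,'c21')"
```

```text
t 9.02 pos [543.4 324.6  46. ] th 2.946 tilt 0.0030 F [0.3 0.1 6.2] T [-0.09  0.09 -0.03] g 0.149 q [ 0.35  0.69  1.32  0.    1.13 -1.02]
```

View pics/wrist10.png

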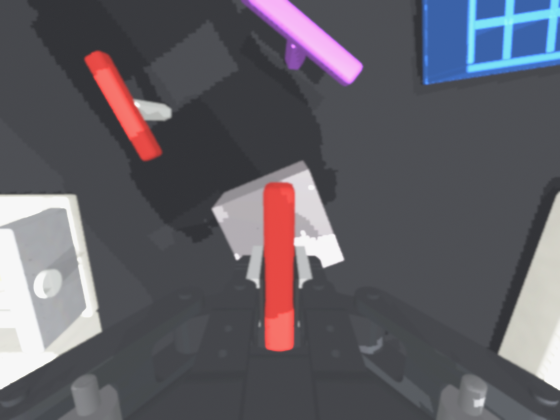

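View pics/c21.png

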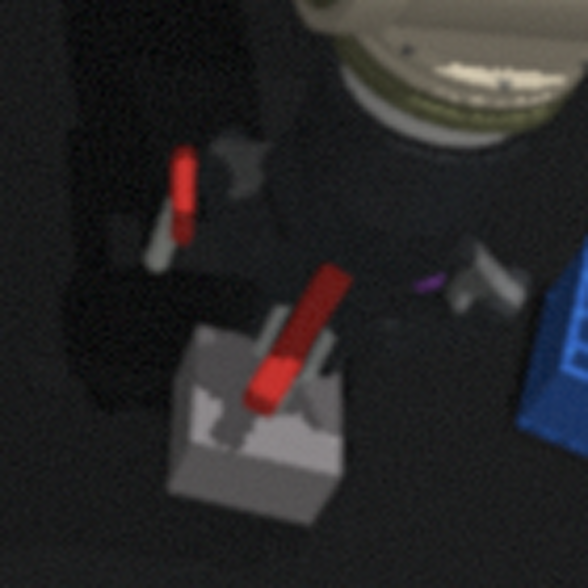

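Bar is held at width 0.149, centred between the pads. Lifting 100 mm, then carrying.

>>> move_arm([
  [0,0,0,0,0,-1.5,0],
  [0,0,0,0,0,-3.5,0],
  [0,0,0,0,0,-6,0],
  [0,0,0,0,0,-8.5,0],
  [0,0,0,0,0,-10,0],
])

```text
time_s: 9.53
eef_pos: [543.9, 324.7, 149.3]
ee_rot: [0.002, 0.098, 0.995, 0.002]
force: [0.7, 0.5, -1.0]
grip_width: 0.151
```

```bash
python3 g.py 514.4 0.3 146 2.953;  python3 snap.py 11 wrist scene; python3 -c "
from h import *
crop('scene11',350,510,170,330,4,'c22')"
```

```text
t 9.53 pos [543.9 324.7 149.3] th 2.946 tilt 0.0064 F [ 0.7  0.5 -1. ] T [-0.04 -0.01 -0.03] g 0.151 q [ 0.35  0.59  1.21  0.    1.33 -1.02]
row: [ 0.005  0.004 -0.007] [ -3.42 -32.39   0.2 ]
```

View pics/c22.png

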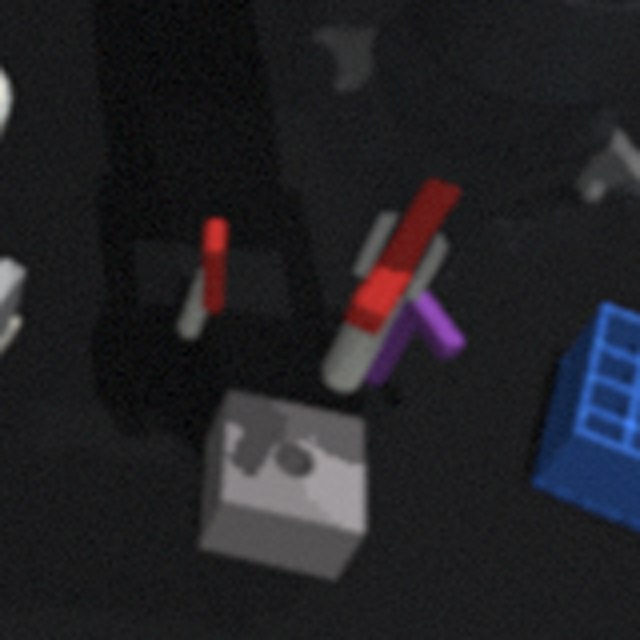

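View pics/wrist11.png

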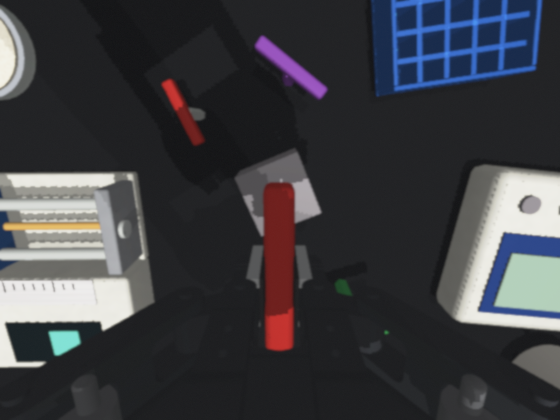

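Run:
```python
from h import *
s=load("scene11")
for X in [(543.9,324.7,111.3),(543.9,324.7,187),(543.9,324.7,194)]:
    u,v=proj(s,X); print(X,((u-350)*4,(v-170)*4))
w=load("wrist11")
# bar ends in wrist: top face z~202
a=back(w,278.5,184,202);b=back(w,279.5,348,202);print(a,b,(a+b)/2,np.linalg.norm(a-b))
for uv in [(448,187),(366,322)]: print(back(s,350+uv[0]/4,170+uv[1]/4,194))
```

```text
(543.9, 324.7, 111.3) (np.float64(337.640037162663), np.float64(377.7013852761954))
(543.9, 324.7, 187) (np.float64(395.6932495108176), np.float64(269.3669887089677))
(543.9, 324.7, 194) (np.float64(401.5987958015055), np.float64(258.34651683628897))
[500.62426593 332.32462781 202.        ] [581.0975718  316.80880466 202.        ] [540.86091887 324.56671623 202.        ] 81.95543743709325
[495.02095675 335.2305378  194.        ]
[583.15190594 318.03385528 194.        ]
```

>>> move_arm([
  [0.001,0.001,0,-0.3,-2.5,0,0],
  [0.002,0.002,0,-0.6,-6,0,0],
  [0.004,0.003,0,-1,-9.8,0,0],
  [0.005,0.004,0,-1.4,-13.6,0,0],
  [0.005,0.004,0,-1.8,-17,0,0],
])

```text
time_s: 10.05
eef_pos: [527.8, 152.7, 147.0]
ee_rot: [0.0, 0.098, 0.995, -0.0]
force: [0.9, -0.4, -1.1]
grip_width: 0.151
```

```bash
python3 g.py 514.4 0.3 146 2.953
```

```text
t 10.05 pos [527.8 152.7 147. ] th 2.946 tilt 0.0002 F [ 0.9 -0.4 -1.1] T [-0.06  0.01  0.02] g 0.151 q [ 0.07  0.41  1.5  -0.    1.23 -1.31]
row: [ 0.     0.    -0.007] [ -1.65 -15.21   0.1 ]
```

>>> move_arm([
  [0,0,0,-0.4,-3.5,0,0],
  [0,0,0,-0.8,-7.3,0,0],
  [0,0,0,-1.2,-11,0,0],
  [0,0,0,-1.6,-14,0,0],
  [0,0,0,-1.65,-15.2,0,0],
])

```text
time_s: 10.47
eef_pos: [513.5, -2.9, 145.9]
ee_rot: [-0.001, 0.099, 0.995, -0.0]
force: [-1.1, 0.3, -3.0]
grip_width: 0.15
```

>>> move_arm([
  [0,0,0,0,0,0,0],
])

```text
time_s: 10.55
eef_pos: [513.0, -4.6, 145.1]
ee_rot: [-0.001, 0.101, 0.995, -0.0]
force: [-0.3, 1.2, -2.0]
grip_width: 0.147
```

```bash
python3 g.py 514.4 0.3 146 2.953;  python3 snap.py 12 wrist scene top; python3 -c "
from h import *
crop('scene12',190,350,110,270,4,'c23')
crop('top12',205,365,150,260,5,'c23t')"
```

```text
t 10.55 pos [513.   -4.6 145.1] th 2.939 tilt 0.0028 F [-0.3  1.2 -2. ] T [0.04 0.02 0.02] g 0.147 q [-0.24  0.34  1.61 -0.    1.2  -1.61]
row: [-0.001 -0.003 -0.014] [-0.04  0.51 -0.09]
```

View pics/c23.png

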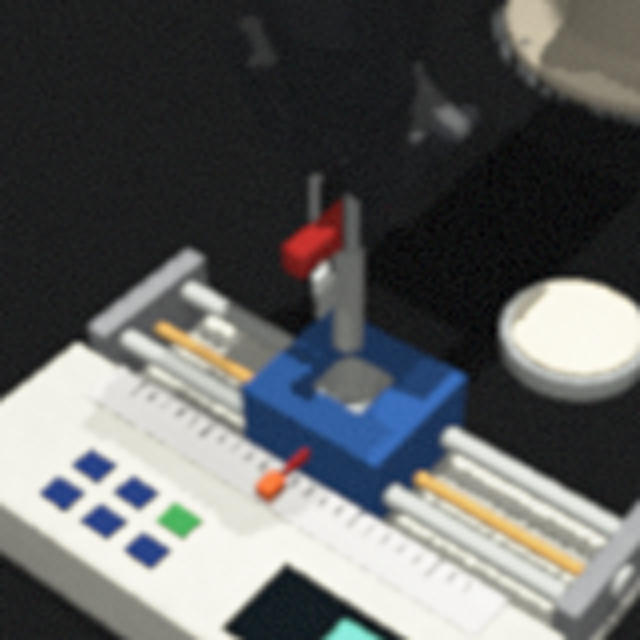

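View pics/wrist12.png

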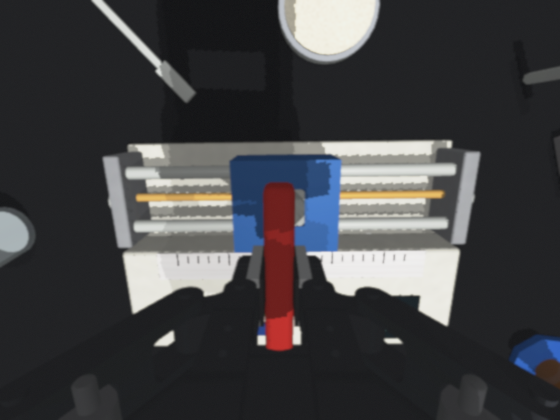

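View pics/c23t.png

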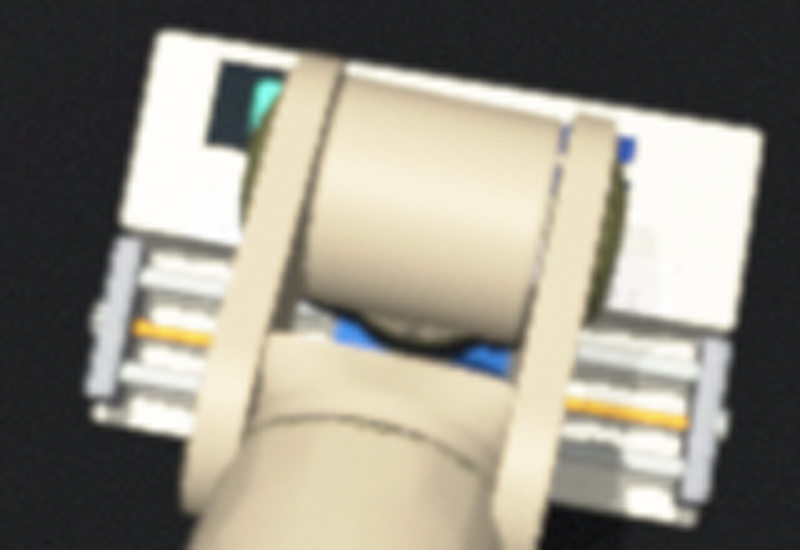

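```bash
python3 - <<'E'
from gap import *
crop('wrist12',220,350,140,265,4.8,'c24')
w=load("wrist12")
P=[back(w,u,v,80) for u,v in [(233,157),(336.5,155),(338,250),(233.5,252)]]
print(np.round(P,1),np.mean(P,0)); s=load("scene12")
u,v=proj(s,(513,-4.6,107));print((u-190)*4,(v-110)*4); u,v=proj(s,(514.4,0.3,107));print((u-190)*4,(v-110)*4)
u,v=proj(s,(514.4,0.3,80));print((u-190)*4,(v-110)*4)
E
python3 g.py 514.4 0.3 120 2.953
```

```text
[[464.3 -32.4  80. ]
 [479.3  48.4  80. ]
 [560.3  37.5  80. ]
 [543.9 -51.8  80. ]] [5.11945544e+02 4.25238939e-01 8.00000000e+01]
345.12224778651375 340.3998849002792
352.32562890389454 345.1434363694923
351.9883638982617 381.3592489409406
t 10.70 pos [513.3  -1.8 145.3] th 2.943 tilt 0.0026 F [-0.4 -1.1 -2. ] T [ 0.06 -0.03  0.01] g 0.150 q [-0.23  0.34  1.61 -0.    1.2  -1.6 ]
row: [-0.    -0.003 -0.01 ] [-0.07  0.23  2.53]
```

View pics/c24.png

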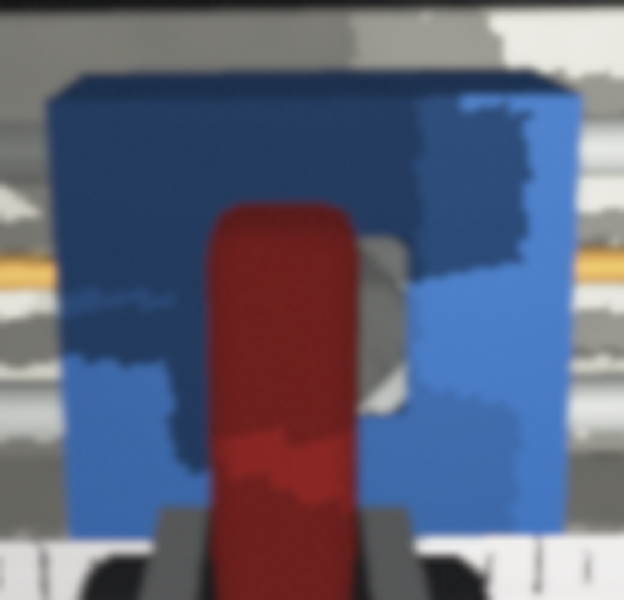

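>>> move_arm([
  [0,-0.003,-0.01,0,0.2,0,0],
  [0,-0.003,-0.01,0,0.2,0.8,0],
  [0,-0.003,-0.01,0,0.2,1.8,0],
  [0,-0.003,-0.01,0,0.2,2.5,0],
  [0,-0.003,-0.01,0,0.2,2.5,0],
])

```text
time_s: 11.12
eef_pos: [512.5, 0.8, 118.2]
ee_rot: [-0.002, 0.094, 0.996, 0.0]
force: [0.0, 0.2, -2.6]
grip_width: 0.149
```

```bash
python3 g.py 514.4 0.3 100 2.953
```

```text
t 11.12 pos [512.5   0.8 118.2] th 2.953 tilt 0.0032 F [ 0.   0.2 -2.6] T [-0.01 -0.02  0.01] g 0.149 q [-0.23  0.37  1.64 -0.    1.14 -1.61]
row: [-0.    -0.003  0.   ] [-0.2  -0.01  1.82]
```

>>> move_arm([
  [0,-0.003,0,-0.2,0,0.4,0],
  [0,-0.003,0,-0.2,0,0.9,0],
  [0,-0.003,0,-0.2,0,1.4,0],
  [0,-0.003,0,-0.2,0,1.8,0],
  [0,-0.003,0,-0.2,0,1.8,0],
])

```text
time_s: 11.53
eef_pos: [514.0, 0.4, 99.3]
ee_rot: [-0.001, 0.094, 0.996, 0.0]
force: [0.1, -0.3, -2.4]
grip_width: 0.15
```

```bash
python3 g.py 514.4 0.3 95 2.953
```

```text
t 11.53 pos [5.14e+02 4.00e-01 9.93e+01] th 2.953 tilt 0.0017 F [ 0.1 -0.3 -2.4] T [-0.02  0.02 -0.03] g 0.150 q [-0.23  0.39  1.66 -0.    1.09 -1.61]
row: [-0.    -0.002  0.   ] [-0.04 -0.01  0.43]
```

>>> move_arm([
  [0,0,0,0,0,0.15,0],
  [0,0,0,0,0,0.3,0],
  [0,0,0,0,0,0.4,0],
  [0,0,0,0,0,0.4,0],
])

```text
time_s: 11.87
eef_pos: [514.0, 0.4, 95.2]
ee_rot: [-0.001, 0.094, 0.996, 0.0]
force: [-0.1, -0.9, -1.7]
grip_width: 0.148
```

>>> move_arm([
  [0,0,0,0,0,0.1,0],
  [0,0,0,0,0,0.2,0],
  [0,0,0,0,0,0.2,0],
])

```text
time_s: 12.12
eef_pos: [514.2, 0.4, 93.3]
ee_rot: [-0.001, 0.094, 0.996, -0.0]
force: [0.1, 1.2, -0.2]
grip_width: 0.144
```

>>> move_arm([
  [0,0,0,0,0,0.1,0],
  [0,0,0,0,0,0.15,0],
  [0,0,0,0,0,0.15,0],
])

```text
time_s: 12.37
eef_pos: [514.4, 0.4, 92.2]
ee_rot: [-0.0, 0.094, 0.996, 0.0]
force: [-1.0, -0.3, 3.3]
grip_width: 0.15
```

```bash
python3 g.py
```

```text
t 12.37 pos [5.144e+02 4.000e-01 9.220e+01] th 2.953 tilt 0.0006 F [-1.  -0.3  3.3] T [ 0.17  0.08 -0.02] g 0.150 q [-0.23  0.4   1.67 -0.    1.07 -1.61]
```

Resting on the rim at about 5 N. Turning clockwise (+z of the tool) under light pressure.

>>> move_arm([
  [0,0,0.07,0,0,0.1,0],
  [0,0,0.14,0,0,0.15,0],
  [0,0,0.21,0,0,0.2,0],
  [0,0,0.28,0,0,0.2,0],
  [0,0,0.35,0,0,0.2,0],
])

```text
time_s: 12.78
eef_pos: [514.1, 0.3, 90.0]
ee_rot: [-0.001, 0.268, 0.964, -0.0]
force: [-0.7, -1.2, -1.5]
grip_width: 0.15
```

```bash
python3 g.py
```

```text
t 12.78 pos [5.141e+02 3.000e-01 9.000e+01] th 2.600 tilt 0.0011 F [-0.7 -1.2 -1.5] T [-0.13  0.13 -0.  ] g 0.150 q [-0.23  0.4   1.67 -0.    1.07 -1.26]
```

The force vanished as z went down, so it is entering. Lowering without turning.

>>> move_arm([
  [0,0,0,0,0,0.15,0],
  [0,0,0,0,0,0.3,0],
  [0,0,0,0,0,0.4,0],
  [0,0,0,0,0,0.4,0],
])

```text
time_s: 13.12
eef_pos: [514.0, 0.2, 85.7]
ee_rot: [-0.001, 0.267, 0.964, -0.0]
force: [-0.3, 0.0, -1.8]
grip_width: 0.148
```

```bash
python3 g.py
```

```text
t 13.12 pos [5.14e+02 2.00e-01 8.57e+01] th 2.601 tilt 0.0015 F [-0.3  0.  -1.8] T [-0.22  0.05  0.03] g 0.148 q [-0.23  0.41  1.68 -0.    1.06 -1.26]
```

Going in freely. Continuing down to home (TCP ≈ 77).

>>> move_arm([
  [0,0,0,0,0,0.2,0],
  [0,0,0,0,0,0.4,0],
  [0,0,0,0,0,0.6,0],
  [0,0,0,0,0,0.75,0],
  [0,0,0,0,0,0.75,0],
])

```text
time_s: 13.53
eef_pos: [514.1, 0.2, 78.1]
ee_rot: [-0.001, 0.267, 0.964, -0.0]
force: [-0.6, -0.5, -0.7]
grip_width: 0.151
```

```bash
python3 g.py
```

```text
t 13.53 pos [5.141e+02 2.000e-01 7.810e+01] th 2.601 tilt 0.0014 F [-0.6 -0.5 -0.7] T [-0.17  0.    0.04] g 0.151 q [-0.23  0.42  1.68 -0.    1.04 -1.26]
```

>>> move_arm([
  [0,0,0,0,0,0.08,0],
  [0,0,0,0,0,0.15,0],
  [0,0,0,0,0,0.15,0],
])

```text
time_s: 13.78
eef_pos: [514.6, 0.1, 77.8]
ee_rot: [0.0, 0.267, 0.964, -0.0]
force: [-3.6, -0.3, 13.8]
grip_width: 0.148
```

```bash
python3 g.py
```

```text
t 13.78 pos [5.146e+02 1.000e-01 7.780e+01] th 2.601 tilt 0.0006 F [-3.6 -0.3 13.8] T [-0.05  0.79 -0.09] g 0.148 q [-0.23  0.42  1.68 -0.    1.04 -1.26]
```

Bottomed (13.8 N at TCP 77.8, about 15.5 mm below the rim contact). Easing 1 mm and turning clockwise.

>>> move_arm([
  [0,0,0.06,0,0,-0.1,0],
  [0,0,0.14,0,0,-0.1,0],
  [0,0,0.22,0,0,-0.1,0],
  [0,0,0.3,0,0,-0.1,0],
  [0,0,0.38,0,0,-0.1,0],
])

```text
time_s: 14.2
eef_pos: [513.9, 0.0, 78.2]
ee_rot: [-0.001, 0.446, 0.895, -0.001]
force: [-2.4, -1.8, -1.2]
grip_width: 0.143
```

```bash
python3 g.py
```

```text
t 14.20 pos [513.9   0.   78.2] th 2.218 tilt 0.0020 F [-2.4 -1.8 -1.2] T [-0.47  0.4   0.04] g 0.143 q [-0.23  0.42  1.68 -0.    1.04 -0.87]
```

>>> move_arm([
  [0,0,0.05,0,0,0,0],
  [0,0,0.1,0,0,0,0],
  [0,0,0.15,0,0,0,0],
  [0,0,0.2,0,0,0,0],
])

```text
time_s: 14.53
eef_pos: [513.6, -0.1, 78.1]
ee_rot: [-0.001, 0.534, 0.846, -0.001]
force: [-1.3, -1.1, 1.9]
grip_width: 0.149
```

```bash
python3 g.py
```

```text
t 14.53 pos [ 5.136e+02 -1.000e-01  7.810e+01] th 2.016 tilt 0.0028 F [-1.3 -1.1  1.9] T [-0.39  0.36  0.1 ] g 0.149 q [-0.23  0.42  1.68 -0.    1.04 -0.67]
```

>>> move_arm([
  [0,0,0.04,0,0,0,0],
  [0,0,0.08,0,0,0,0],
  [0,0,0.12,0,0,0,0],
  [0,0,0.12,0,0,0,0],
])

```text
time_s: 14.87
eef_pos: [513.4, -0.2, 78.1]
ee_rot: [-0.001, 0.584, 0.812, -0.002]
force: [-0.4, -0.9, 2.6]
grip_width: 0.142
```

```bash
python3 g.py
```

```text
t 14.87 pos [ 5.134e+02 -2.000e-01  7.810e+01] th 1.895 tilt 0.0034 F [-0.4 -0.9  2.6] T [-0.35  0.34  0.03] g 0.142 q [-0.23  0.42  1.68 -0.    1.04 -0.55]
```

>>> move_arm([
  [0,0,0.04,0,0,0,0],
  [0,0,0.08,0,0,0,0],
  [0,0,0.12,0,0,0,0],
  [0,0,0.12,0,0,0,0],
])

```text
time_s: 15.2
eef_pos: [513.3, -0.3, 78.1]
ee_rot: [-0.001, 0.631, 0.775, -0.002]
force: [-1.5, -1.3, 3.3]
grip_width: 0.149
```

```bash
python3 g.py; python3 snap.py 13 wrist scene; python3 -c "
from h import *
crop('scene13',190,350,110,270,4,'c25')"
```

```text
t 15.20 pos [ 5.133e+02 -3.000e-01  7.810e+01] th 1.775 tilt 0.0038 F [-1.5 -1.3  3.3] T [-0.25  0.42  0.08] g 0.149 q [-0.23  0.42  1.68 -0.    1.04 -0.43]
```

View pics/wrist13.png

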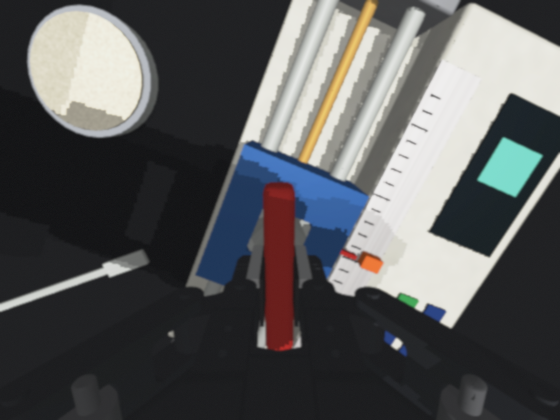

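View pics/c25.png

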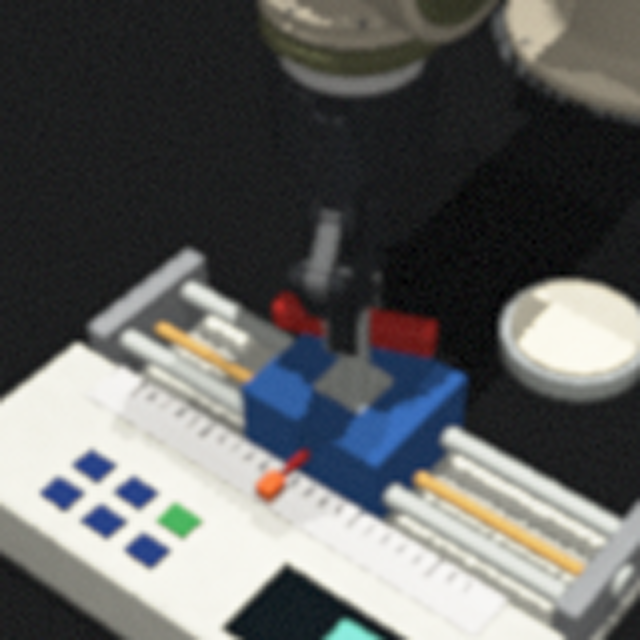

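>>> move_arm([
  [0,0,0.04,0,0,0,0],
  [0,0,0.08,0,0,0,0],
  [0,0,0.12,0,0,0,0],
  [0,0,0.12,0,0,0,0],
])

```text
time_s: 15.63
eef_pos: [513.2, -0.3, 78.1]
ee_rot: [-0.001, 0.676, 0.737, -0.002]
force: [-2.3, -1.4, 2.8]
grip_width: 0.144
```

```bash
python3 g.py
```

```text
t 15.63 pos [ 5.132e+02 -3.000e-01  7.810e+01] th 1.657 tilt 0.0041 F [-2.3 -1.4  2.8] T [-0.28  0.48  0.09] g 0.144 q [-0.23  0.42  1.68 -0.    1.04 -0.31]
```

By geometry (0.14 rad of play each way) the screw has turned about 0.63 rad so far with no stop felt. I'll continue until the torque jumps.

>>> move_arm([
  [0,0,0.03,0,0,0,0],
  [0,0,0.06,0,0,0,0],
  [0,0,0.09,0,0,0,0],
  [0,0,0.09,0,0,0,0],
])

```text
time_s: 15.97
eef_pos: [513.1, -0.3, 78.0]
ee_rot: [-0.001, 0.708, 0.706, -0.002]
force: [-1.8, -1.0, 2.4]
grip_width: 0.152
```

```bash
python3 g.py
```

```text
t 15.97 pos [ 5.131e+02 -3.000e-01  7.800e+01] th 1.569 tilt 0.0044 F [-1.8 -1.   2.4] T [-0.23  0.42  0.27] g 0.152 q [-0.23  0.42  1.68 -0.    1.04 -0.22]
```

>>> move_arm([
  [0,0,0.03,0,0,0,0],
  [0,0,0.06,0,0,0,0],
  [0,0,0.06,0,0,0,0],
])

```text
time_s: 16.22
eef_pos: [513.0, -0.3, 78.0]
ee_rot: [-0.001, 0.728, 0.686, -0.002]
force: [-2.2, -1.1, 2.8]
grip_width: 0.149
```

```bash
python3 g.py
```

```text
t 16.22 pos [ 5.13e+02 -3.00e-01  7.80e+01] th 1.511 tilt 0.0046 F [-2.2 -1.1  2.8] T [-0.3   0.4   0.39] g 0.149 q [-0.23  0.42  1.68 -0.    1.04 -0.17]
```

>>> move_arm([
  [0,0,0.03,0,0,0,0],
  [0,0,0.06,0,0,0,0],
  [0,0,0.06,0,0,0,0],
])

```text
time_s: 16.47
eef_pos: [512.9, -0.3, 78.0]
ee_rot: [-0.001, 0.748, 0.664, -0.002]
force: [-1.9, -1.4, 2.6]
grip_width: 0.149
```

```bash
python3 g.py; python3 snap.py 14 wrist; python3 -c "
from h import *
crop('wrist14',200,430,120,350,2.6,'c26')"
```

```text
t 16.47 pos [ 5.129e+02 -3.000e-01  7.800e+01] th 1.453 tilt 0.0049 F [-1.9 -1.4  2.6] T [-0.24  0.44  0.5 ] g 0.149 q [-0.23  0.42  1.69 -0.    1.04 -0.11]
```

View pics/c26.png

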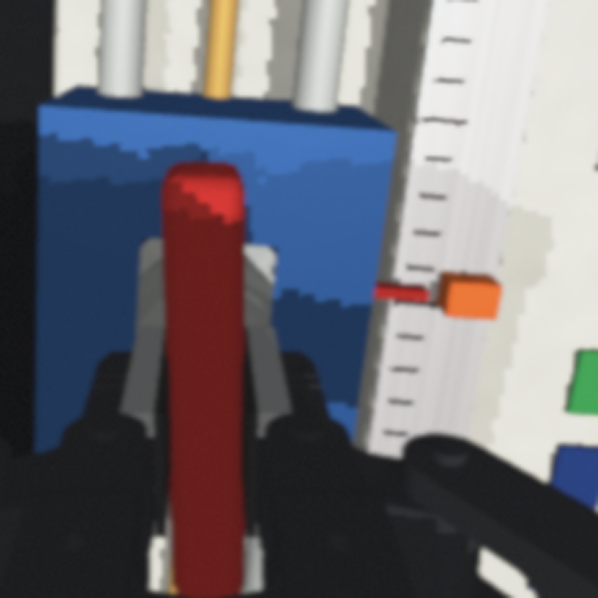

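The torque climbs linearly to 0.5 Nm and the bar now lags the gripper, so the stop is reached. I'll unwind 0.1 rad (within the socket play), then open and lift off.

>>> move_arm([
  [0,0,-0.05,0,0,0,0],
  [0,0,-0.1,0,0,0,0],
  [0,0,-0.1,0,0,0,0.3],
  [0,0,-0.1,0,0,0,0.6],
  [0,0,-0.1,0,0,0,1],
])

```text
time_s: 16.93
eef_pos: [513.1, -0.1, 77.9]
ee_rot: [-0.001, 0.713, 0.701, -0.002]
force: [0.7, -0.0, -0.1]
grip_width: 0.564
```

>>> move_arm([
  [0,0,0,0,0,0,1],
  [0,0,0,0,0,0,1],
  [0,0,0,0,0,0,1],
  [0,0,0,0,0,0,1],
])

```text
time_s: 17.27
eef_pos: [513.1, -0.1, 77.8]
ee_rot: [-0.001, 0.713, 0.701, -0.002]
force: [-0.4, 0.8, 0.6]
grip_width: 0.995
```

```bash
python3 g.py; python3 snap.py 15 wrist scene; python3 -c "
from h import *
crop('scene15',190,350,110,270,4,'c27')"
```

```text
t 17.27 pos [ 5.131e+02 -1.000e-01  7.780e+01] th 1.553 tilt 0.0044 F [-0.4  0.8  0.6] T [-0.02  0.02  0.03] g 0.995 q [-0.23  0.42  1.68 -0.    1.04 -0.21]
```

View pics/wrist15.png

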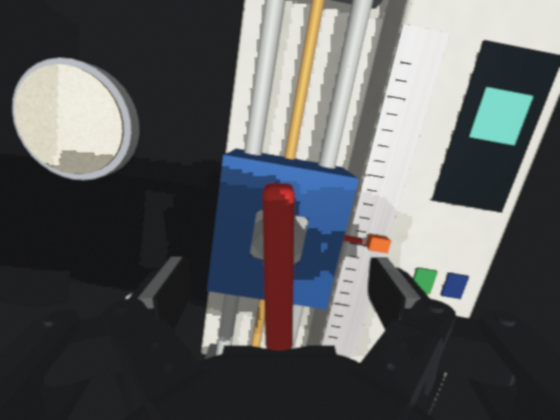

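View pics/c27.png

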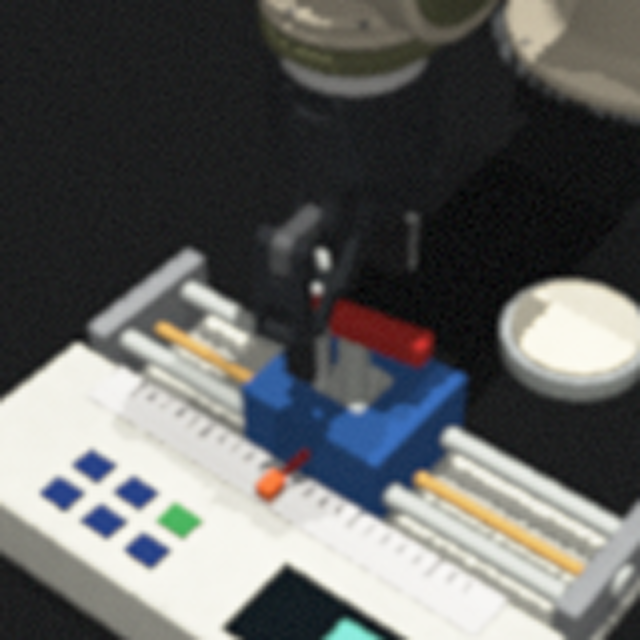

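Jaws are clear of the bar. Lifting straight up, then moving aside to check.

>>> move_arm([
  [0,0,0,0,0,-1.5,1],
  [0,0,0,0,0,-4,1],
  [0,0,0,0,0,-8,1],
  [0,0,0,0,0,-11,1],
  [0,0,0,0,0,-13,1],
])

```text
time_s: 17.78
eef_pos: [514.3, -0.0, 211.2]
ee_rot: [0.001, 0.713, 0.701, -0.001]
force: [0.7, -0.7, -0.2]
grip_width: 0.995
```

>>> move_arm([
  [0,0,0,-3,0,0,1],
  [0,0,0,-6,0,0,1],
  [0,0,0,-8,0,0,1],
  [0,0,0,-8,0,0,1],
])

```text
time_s: 18.12
eef_pos: [512.8, -83.0, 211.3]
ee_rot: [0.001, 0.715, 0.7, -0.001]
force: [-0.3, -0.5, 0.3]
grip_width: 0.998
```

```bash
python3 g.py; python3 snap.py 16 wrist scene; python3 -c "
from h import *
crop('scene16',190,350,110,270,4,'c28')
crop('wrist16',215,405,50,240,3.1,'c29')"
```

```text
t 18.12 pos [512.8 -83.  211.3] th 1.550 tilt 0.0032 F [-0.3 -0.5  0.3] T [ 0.04  0.04 -0.01] g 0.998 q [-0.38  0.29  1.49 -0.    1.36 -0.36]
```

View pics/wrist16.png

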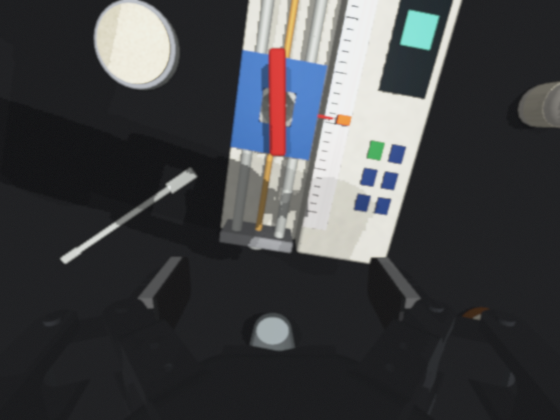

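View pics/c28.png

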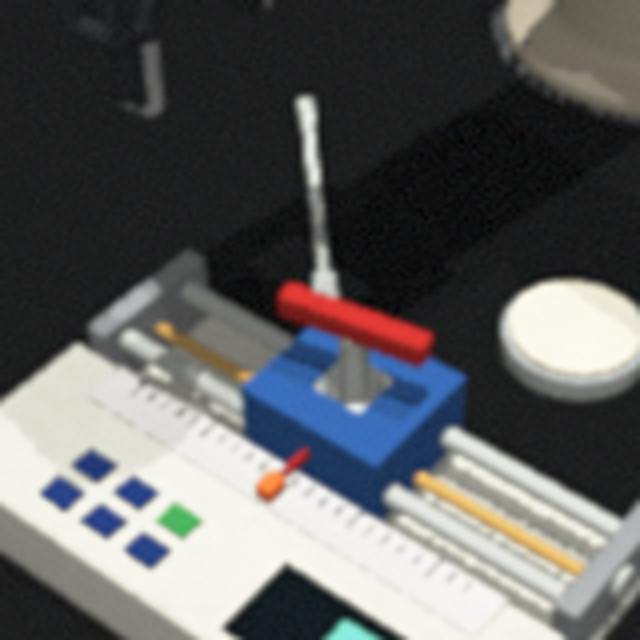

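The key stands in the screw with its bar level. I'll check the gap, bar height and yaw.

Run:
```python
from gap import *
crop('wrist16',290,370,85,155,9,'c30')
w=load("wrist16");s=load("scene16")
P=[c["mtx"]@np.c_[c["R"],c["t"]] for c in (w,s)]
# bar end top-face centres: +y end (277.5,50) wrist <-> scene c28 (425,338); -y end (277.5,153) <-> (290,293)
for a,b in [((277.5,50),(430,340)),((277.5,154),(288,292))]:
    b=(190+b[0]/4,110+b[1]/4)
    X=cv2.triangulatePoints(P[0],P[1],np.array(a,float),np.array(b,float)).ravel();X=X[:3]/X[3]; print(np.round(X,1))
for z in (123,131):
  A=back(w,277.5,49,z);B=back(w,277.5,156,z);print(z,np.linalg.norm(A-B),(A+B)/2,np.arctan2(*(A-B)[1::-1]))
```

```text
[514.5  41.7 129. ]
[513.4 -38.7 127.1]
123 84.01277674988546 [ 5.15013788e+02 -2.72804759e-01  1.23000000e+02] 1.5483053717994337
131 81.45932749173014 [515.02930538  -0.67916211 131.        ] 1.5483053717994326
```

View pics/c30.png

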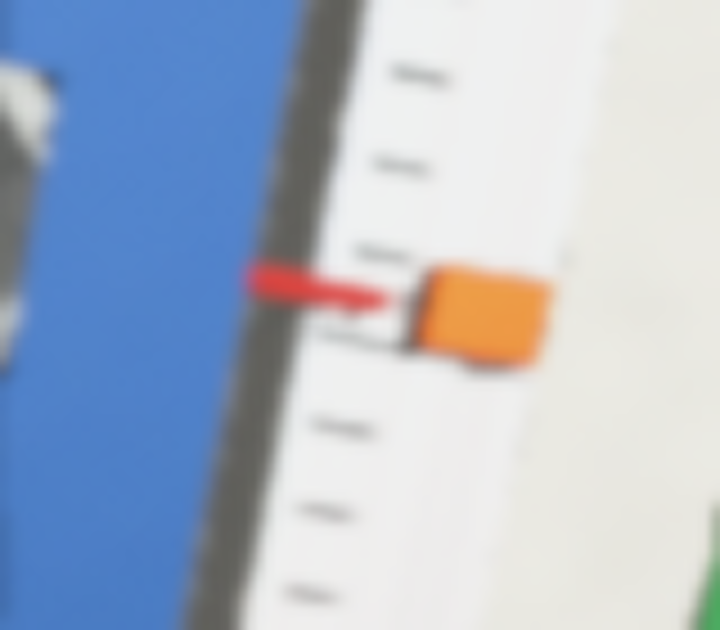

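```bash
python3 - <<'E'
from gap import *
gap("wrist16",290,85,9,(388,299),[(437,268),(552,287),(538,365),(418,345)])
E
python3 snap.py 17 top; python3 -c "
from h import *
crop('top17',205,435,150,260,3.4,'c31')"
```

```text
ptr 96.4 tab [100.5 100.6  92.   91.9] gap -0.16640465758104028
```

View pics/c31.png

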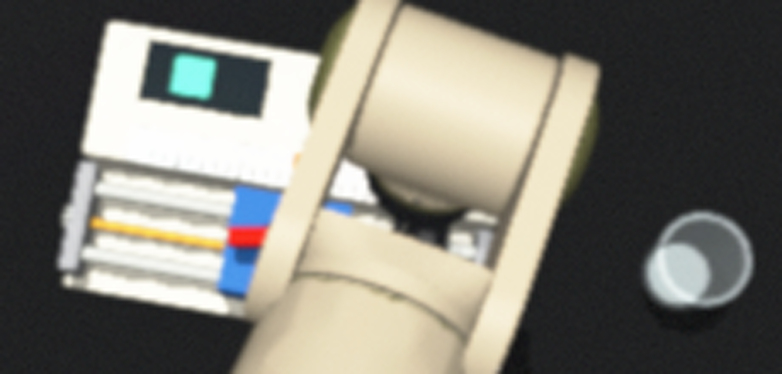

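The pointer is within 0.7 mm of the tab's centre in both measurements, and the beaker stands where it was. Handing in.

```bash
python3 -c "
from rig import job
print(job.finish_job())"
```

```text
the job is handed in; nothing more can be done
None
```

I did the whole sequence and handed the job in at about 18 s on the robot's clock. I pushed the block until its pointer stood at the tab and moved the larger red key from its stand into the screw. The key dropped in after about 0.35 rad of turning. I then tightened the screw clockwise to its stop, released the key and backed away.

**Last checks:**
- **Pointer:** the gap to the tab's centre measured 0.7 mm after the push and −0.2 mm at the end. In the pump frame the tab reads where it was at the start, to about 0.5 mm.
- **Key depth:** it bottomed about 15.5 mm below the rim contact. Its bar top measured 127–129 mm high, against 131 mm expected when fully home.
- **Key upright:** the bar is level and over the bore.
- **Screw:** torque held near 0.1 Nm, then climbed steadily to 0.5 Nm while the bar began to lag the gripper. I took that as the hard stop. The angle cannot be read directly; the geometry gives about 0.75–0.8 rad turned.
- **Beaker:** still upright and in its place. The gripper was clear of everything.

**Disagreement with the given data:** the shut fingertips sat about 33 mm behind the reported TCP. Because of this, my first push passed over the block without touching it. I measured the offset by touching the block's top lightly (about 13 N) and used it from then on.

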